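# Clamp an offcut in the bench jig with its lever bolt

### The job

Clamp the long pale offcut in the jig, ready for drilling: slide it in under the grey arm until it lies flat on the bed against both the fence and the end stop, screw the bolt in by its upright red lever until it is snug (flange down on the arm), and only then fold the lever fully down flat and let go. Leave the other things on the bench where they are.

Things in the scene. Friction and masses are not known exactly. Their poses are not given: they have to be found in the camera images.
- offcut_long: the workpiece: long pale wood offcut, 45 (x) x 130 (y) x 30 (z) mm, about 0.09 kg, lying loose on the bench. Origin: centre of its underside; either end may go in first.
- jig: clamping jig fixed to the bench. Origin on the bench right below the bolt's axis; x towards its fence, y towards its end stop, z up. Plywood bed x -38 to 70, y -60 to 45 mm, top at z = 12 mm. Fence face at x = 23 (y -32 to 40, top z = 34). End stop face at y = 26 (top z = 34). The work enters from the -y side, its length along y, under arm and foot.
- work_home (a point): point on the bed, axes as the jig's, where the offcut's origin lies when it is home against fence and stop (jig x = 0, y = -39, z = 12 mm). The tail then overhangs the bed, free at both sides.
- boss_top (a point): top centre of the threaded boss on the grey arm, on the bolt's axis, 78 mm above the bench. The arm reaches over the bed from jig x = 65 to -20 mm, y -18 to 18, underside z = 58, top 72; its column (x 39 to 65) stands behind the fence.
- clamp_bolt (a joint): turn of the upright clamp bolt: grows clockwise seen from above (screwing in), 0 = backed out (starts 0 to 1.3), 3.60 rad = flange down on the boss, its stop. It sinks 3 mm per rad, takes about 0.1 N m, stays where left. At 3.60 the lever folds towards jig -y (along the work); at a value q its fold direction and hinge pin stand 3.60 - q rad counter-clockwise from there.
- clamp_lever (a joint): red lever on top of the bolt: 0 = upright, in line with the bolt (starts 0 to 0.2), 1.50 rad = folded flat, its stop. Stiff hinge, 0.09 N m, stays where it is left.
- lever_pivot (a point): centre of the lever's hinge pin, on the bolt's axis, 96 mm above the bench when the bolt is fully in, higher by 3 mm per rad before. Turns with the bolt: its x axis lies along the pin, the lever folds towards its -y.
- lever_tip (a point): end of the red lever, 64 mm from the hinge pin. The lever is a paddle 20 mm wide along the pin and 13 mm thick; upright it can be gripped from above to turn the bolt.
- foot: round black foot, 22 mm across, 6 mm thick, under the bolt; does not turn, sprung (4 N per mm). Origin: centre of its lower face, 39.5 mm above the bench with the bolt fully in and no work under it, 3 mm higher per rad before. It meets the 30 mm work on the 12 mm bed at about 2.77 rad and presses with about 10 N at the stop.
- offcut_short: darker, shorter wood offcut, 60 x 90 x 22 mm: not the workpiece. Bystander, origin at the centre of its underside.
- sanding_block: cork sanding block, 64 x 112 x 36 mm. Bystander, origin at the centre of its underside.
- bit_box: small white carton, 45 x 125 x 42 mm. Bystander, origin at the centre of its underside.
- round_tin: round rusty tin with screws, 90 mm across, 29 mm high. Bystander, origin at the centre of its underside.
- plane: wooden hand plane standing on its end, 45 x 70 mm, 226 mm tall. Bystander, origin at the centre of its underside.
Things that resemble listed ones, but are neither listed nor needed, are in the scene too. There is more than one size of the jig; the job needs the larger.

How it is judged:
By the outcome, as a careful person would: the job done as asked, in the order asked, and still so for the second after the job is handed in, with the robot touching nothing.
It also fails if it takes over 72 s, if anything falls off the work surface, if the arm or the gripper's body presses on something with over 40 N, if the wrist force passes 120 N, or if a joint passes its speed limit or range.

### The arm

A 6-joint arm with a two-finger parallel gripper is mounted at the origin on a cart in front of the work surface, level with it; the furniture and walls round the work are solid. World frame = base frame: x ahead of the robot, y to its left, z up, the work surface at z = 0. Lengths are in m, angles in rad, forces in N, time in s.
With the tool pointing down it reaches from about 0.375 to 0.975 m from the base axis. Payload 3.8 kg.
Tool frame: the origin (TCP) lies on the centre line of the jaws, within the pads' length; the fingertips stand 25 mm ahead of it and the grasp point (between the pads) lies 6 mm ahead of it; y points along the fingers, z is the direction in which the jaws open and shut, and the axes are right-handed (so a half turn about y gives the same grasp; the last joint's range is limited). The gripper opens to 85 mm and grips with 20 to 120 N. Pads are 22 mm wide; open, the fingers measure 114 mm over their backs; the gripper's body (76 mm by 85 mm) begins 54 mm behind the grasp point. The pads swing forward as they close: fully open they stand 13 mm farther back than shut.
Start: joints at [-1.138, 0.264, 1.604, -0, 1.274, -0.037], TCP at [0.306, -0.602, 0.256] pointing down, gripper open.
Joint ranges: [-2.63, 2.63], [-0.94, 2.18], [0.31, 2.57], [-1.31, 4.45], [0, 2.66], [-2.55, 2.55]. Speed limits (rad/s): [2.57, 2.57, 3.14, 3.14, 3.14, 3.14].

### API

Orientations are given as a rotation vector (axis times angle).
In Python, from workcell import bot gives the robot as it stands.
- The arm moves only by the shell command python3 -m jog 'ROWS' [FORCE]. ROWS is JSON, a list of rows, each a list of 5 numbers: the shift along the world's x, y, z in mm, then the turn about the world's z in degrees, then the finger opening in mm, from 0 to 85.4. A call has exactly 10 rows; each row is the pose to reach, as a shift and turn from the pose commanded when the call began; what a row does not reach only later rows make up. A row lasts 1/8 s, in which the tool goes at most 62.5 mm and 10.7 degrees, less where a joint would pass 70% of its speed; a pose out of reach is approached as far as the arm can. A call with a gripper value outside its range is refused whole. The fingers move at their own pace and stop on an object; FORCE is the grip in N (left out, the last holds). Time passes only in rows, so rows that repeat a pose let the fingers close, or fill a call up. It gives the time, the measured TCP pose, the force and the opening at its end, in the units of the state.
- bot.read_state(): the state, without advancing time (a new reading comes with each control period).
- bot.read_camera(name): name is "scene" or "top"; returns a dict with "pixels" (480x640x3 uint8, red, green, blue), "fx", "fy", "cx", "cy" (pixels), "dist" ([k1, k2, p1, p2, k3] as OpenCV has them; the pictures are not rectified), "R" (3x3) and "t" (3): a world point X has camera coordinates R X + t. Camera axes: x right, y down, z forward; pixel columns grow to the right and rows downward; lengths in m; the calibration is good to about 2 mm. A picture is of the moment at which its call begins. There is no depth.
- bot.finish_job(): hands the job in, once; it reports no verdict.
The state is a dict: "time": time; "q": joint angles; "joint_vel": joint speeds; "joint_torque": joint torques, N m; "tool_pos": TCP position; "tcp_rot": TCP orientation; "wrist_force": force on the tool from outside, world axes, zero at the start; "torque": the same for the moment, N m; "width": opening from 0.0 (shut) to 1.0 (fully open).
Only numpy, scipy, OpenCV 4.12 (cv2) and the standard library are available. Lean on these libraries where they do the work, as an engineer would, in place of code of your own. Each camera call takes 0.05 s, during which the arm holds its last target.

## Working session

There is one attempt and no reset: what is moved stays moved. The work goes in short steps, Python scripts to look and compute and a shell command to move; the robot and the scene stay as the last step left them, time stands still between calls to the robot, and variables do not carry over. Pictures are saved under pics/ and viewed, and the job is handed in when it is done.

```bash
ls; mkdir -p pics
python3 - <<'E'
from workcell import bot
import cv2
for n in("scene","top"):
    c=bot.read_camera(n); cv2.imwrite(f"pics/{n}0.png",c["pixels"][:,:,::-1])
    print(n,{k:c[k] for k in c if k!="pixels"})
print(bot.read_state())
E
```

```text
pics
scene {'fx': 536.6551501022464, 'fy': 536.6551501022464, 'cx': 325.61906114571275, 'cy': 239.06235240928842, 'dist': array([-0.02910542,  0.        ,  0.        ,  0.        ,  0.        ]), 'R': array([[ 0.15299085, -0.98809943,  0.01591613],
       [-0.49509446, -0.09057603, -0.86410501],
       [ 0.85526328,  0.12432017, -0.50305985]]), 't': array([-0.04435036,  0.36647882,  1.04379005])}
top {'fx': 617.792546259371, 'fy': 617.792546259371, 'cx': 318.3364585496041, 'cy': 236.7270263869916, 'dist': array([0.01156214, 0.        , 0.        , 0.        , 0.        ]), 'R': array([[ 0.00500984, -0.99987949, -0.01469371],
       [-0.99678129, -0.00381753, -0.08007794],
       [ 0.0800122 ,  0.0150476 , -0.9966803 ]]), 't': array([0.02295161, 0.52681202, 1.66235461])}
{'time': 0.1, 'q': array([-1.13791350e+00,  2.64689271e-01,  1.60526273e+00, -1.75561118e-05,
        1.27370877e+00, -3.69225463e-02]), 'joint_vel': array([-0.00070929, -0.00124645, -0.00323692,  0.00172138, -0.00052526,
        0.00217896]), 'joint_torque': array([ 5.52040001e-04, -5.16703320e+01, -3.68591595e+01, -1.67152137e-05,
        6.34586424e-03,  2.76326068e-05]), 'tool_pos': array([ 0.30529923, -0.60131168,  0.2550651 ]), 'tcp_rot': array([-0.46948247,  1.96196408, -1.95788433]), 'wrist_force': array([-0.45514343,  0.67711353,  0.57423491]), 'torque': array([-0.01182123, -0.04170446,  0.01670729]), 'width': 0.9968178673309713}
```

View pics/scene0.png

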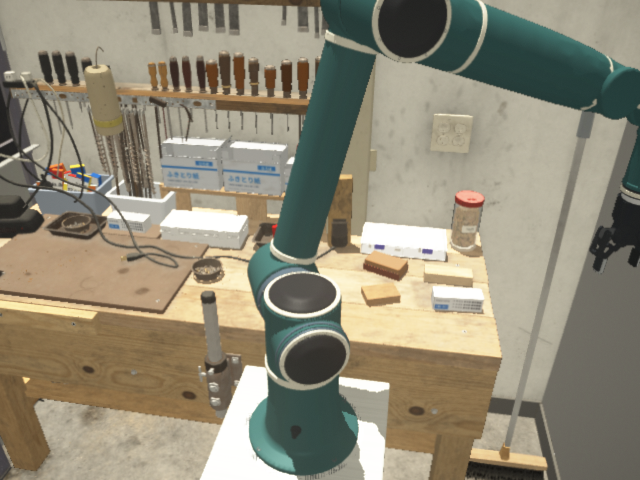

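View pics/top0.png

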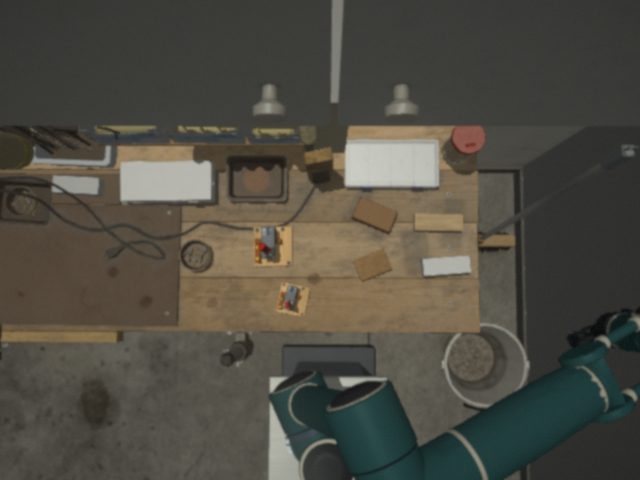

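Top view: larger jig near (272,246), a small one near (293,299), and the long pale offcut near (439,222). The scene view has the jig hidden behind the arm. I'll enlarge both areas.

```bash
cat > h.py <<'E'
import numpy as np, cv2
from workcell import bot
def K(c): return np.array([[c["fx"],0,c["cx"]],[0,c["fy"],c["cy"]],[0,0,1.]])
def proj(c,P):
    r,_=cv2.Rodrigues(c["R"]); p,_=cv2.projectPoints(np.array(P,float).reshape(-1,1,3),r,np.array(c["t"]),K(c),np.array(c["dist"])); return p.reshape(-1,2)
def back(c,uv,z):
    n=cv2.undistortPoints(np.array(uv,float).reshape(-1,1,2),K(c),np.array(c["dist"])).reshape(-1,2)
    d=np.c_[n,np.ones(len(n))]@c["R"]; o=-c["R"].T@c["t"]
    z=np.broadcast_to(z,len(d)); return o+d*((z-o[2])/d[:,2])[:,None]
def crop(c,u0,v0,w,h,s,fn):
    im=cv2.resize(c["pixels"][v0:v0+h,u0:u0+w,::-1],None,fx=s,fy=s,interpolation=cv2.INTER_CUBIC)
    for k in range(0,w,10): cv2.line(im,(k*s,0),(k*s,6 if k%50 else 14),(0,255,255),1)
    for k in range(0,h,10): cv2.line(im,(0,k*s),(6 if k%50 else 14,k*s),(0,255,255),1)
    cv2.imwrite("pics/"+fn,im)
E
python3 - <<'E'
from h import *
c=bot.read_camera("top")
crop(c,240,215,80,60,10,"jig.png")
crop(c,400,200,80,60,10,"off.png")
E
```

```text
(no output)
```

View pics/jig.png

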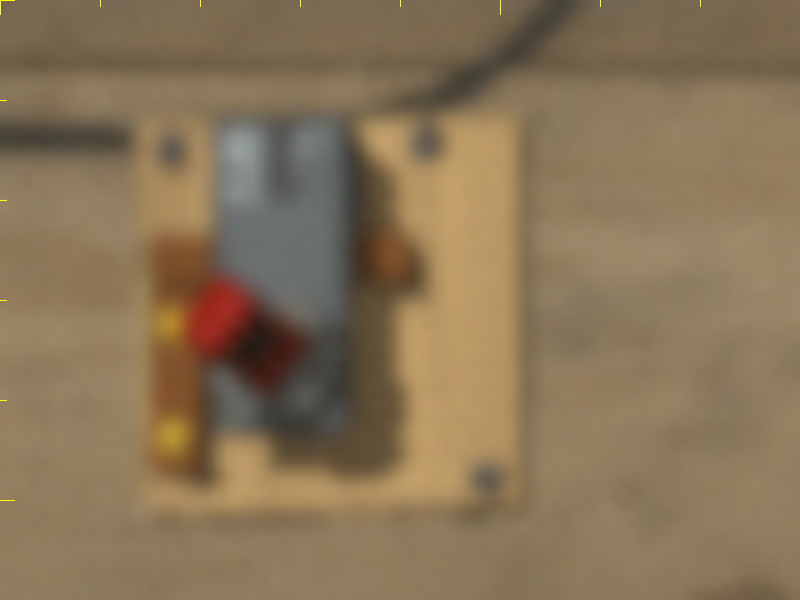

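View pics/off.png

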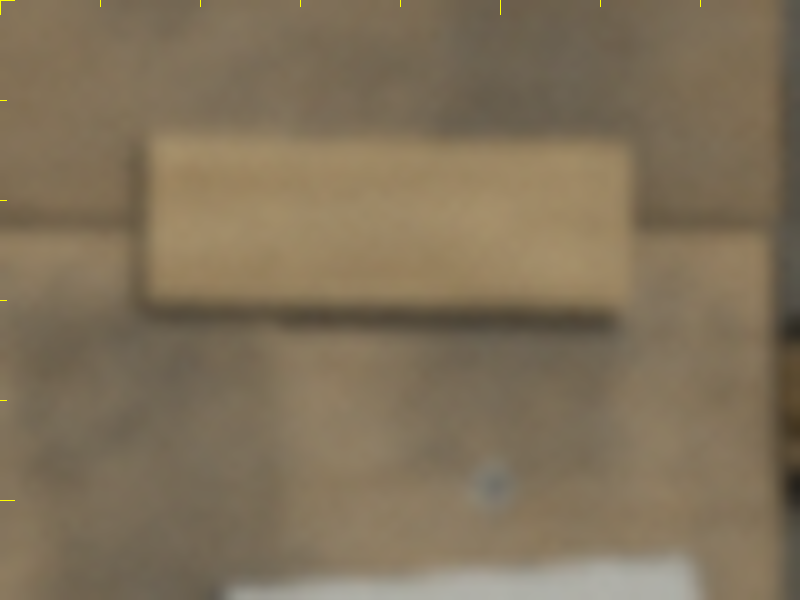

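Run:
```python
from h import *
from scipy.optimize import least_squares
c=bot.read_camera("top")
def fit(loc,uv,x0):
    loc=np.array(loc,float)
    def W(p):
        C,S=np.cos(p[2]),np.sin(p[2]); return np.c_[p[0]+C*loc[:,0]-S*loc[:,1],p[1]+S*loc[:,0]+C*loc[:,1],loc[:,2]]
    r=least_squares(lambda p:(proj(c,W(p))-uv).ravel(),x0); print(np.round(r.x[:2],4),np.degrees(r.x[2]),np.round(r.fun.reshape(-1,2),1).tolist())
    return r.x
J=fit([[.07,.045,.012],[.07,-.06,.012],[-.038,-.06,.012],[-.038,.045,.012]],np.array([[253.4,226.6],[292,226.6],[291.8,265.8],[255,265.8]]),[.55,.1,0])
O=fit([[.0225,.065,.03],[.0225,-.065,.03],[-.0225,-.065,.03],[-.0225,.065,.03]],np.array([[414.8,213.5],[463.2,214],[463,230.5],[414.8,230.5]]),[.55,-.3,0])
print(back(c,[[272,246],[315,170],[375,265],[375,214],[446,266]],.012))
C,S=np.cos(J[2]),np.sin(J[2])
def jw(x,y,z): return [J[0]+C*x-S*y,J[1]+S*x+C*y,z]
print(proj(c,[jw(0,0,.1),jw(0,0,.078),jw(-.02,.018,.072),jw(-.02,-.018,.072),jw(.065,.018,.072),jw(.065,-.018,.072)]))
print("red top",back(c,[[262.3,246.8]],.165))
```

```text
[0.485  0.1566] 0.9612668139396369 [[0.4, 0.2], [0.0, -0.3], [0.6, -0.2], [-1.0, 0.3]]
[ 0.5669 -0.3012] -0.19725665095977837 [[0.0, 0.2], [-0.2, 0.0], [0.1, 0.1], [0.1, -0.3]]
[[ 0.50147681  0.15226364  0.012     ]
 [ 0.71245551  0.03557151  0.012     ]
 [ 0.45071467 -0.12946564  0.012     ]
 [ 0.59062101 -0.12979225  0.012     ]
 [ 0.44889467 -0.32229947  0.012     ]]
[[267.21851286 250.1365851 ]
 [268.03090065 250.62520688]
 [261.47444251 258.41065288]
 [275.10346487 258.24020293]
 [261.33455329 226.34833183]
 [274.90658753 226.17025473]]
red top [[0.4894548  0.16262552 0.165     ]]
```

```bash
cat >> h.py <<'E'
from scipy.spatial.transform import Rotation as Ro
def st():
    s=bot.read_state(); R=Ro.from_rotvec(s["tcp_rot"]).as_matrix()
    print("t %.2f"%s["time"],"pos",np.round(s["tool_pos"]*1000,1),"down",np.round(R[:,1],2),"open_yaw %.1f"%np.degrees(np.arctan2(R[1,2],R[0,2])),"F",np.round(s["wrist_force"],1),"T",np.round(s["torque"],2),"w %.1f"%(s["width"]*85.4),"q",np.round(s["q"],2)); return s
E
python3 - <<'E'
from h import *
st()
c=bot.read_camera("top")
crop(c,255,238,24,20,32,"lev.png")
crop(bot.read_camera("scene"),250,180,100,75,8,"sc.png")
E
```

```text
t 0.20 pos [ 305.4 -601.5  255.4] down [-0.  0. -1.] open_yaw -63.1 F [-0.1  0.1 -0.4] T [-0.03  0.03  0.02] w 85.5 q [-1.14  0.26  1.6   0.    1.27 -0.04]
```

View pics/lev.png

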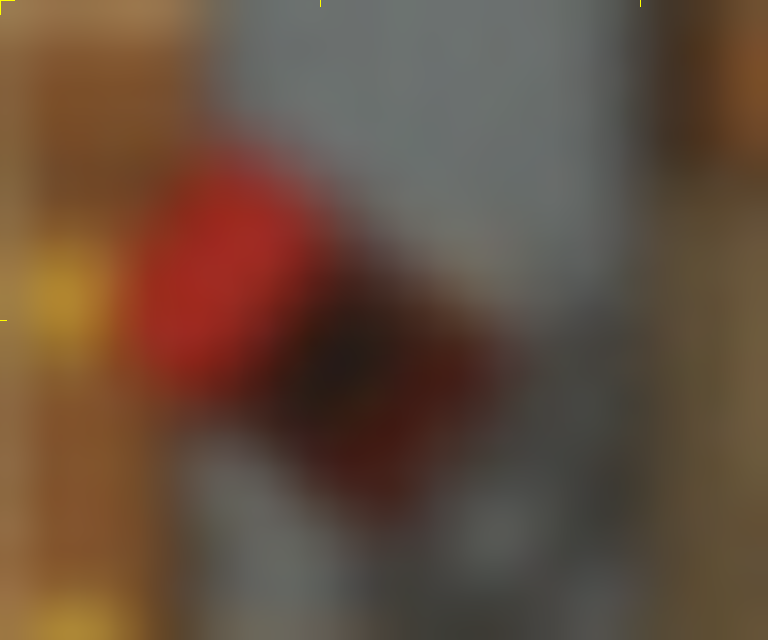

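```bash
python3 -m jog '[[40,40,0,10,70],[80,80,0,20,70],[120,120,0,30,70],[160,160,-20,40,70],[200,200,-50,50,70],[240,240,-80,60,70],[261.5,259.5,-110,63,70],[261.5,259.5,-130,63,70],[261.5,259.5,-130,63,70],[261.5,259.5,-130,63,70]]' 40
python3 - <<'E'
from h import *
st()
crop(bot.read_camera("scene"),380,200,120,100,7,"a1.png")
E
```

```text
time: 1.55
tool_pos: [0.5669, -0.3438, 0.1274]
tcp_rot: [-1.208, 1.21, -1.213]
wrist_force: [0.4, -0.5, 0.1]
width: 0.819
t 1.55 pos [ 566.9 -343.8  127.4] down [ 0. -0. -1.] open_yaw -0.2 F [ 0.4 -0.5  0.1] T [-0.07  0.03  0.01] w 70.0 q [-0.58  0.34  1.75 -0.    1.05 -0.58]
```

View pics/a1.png

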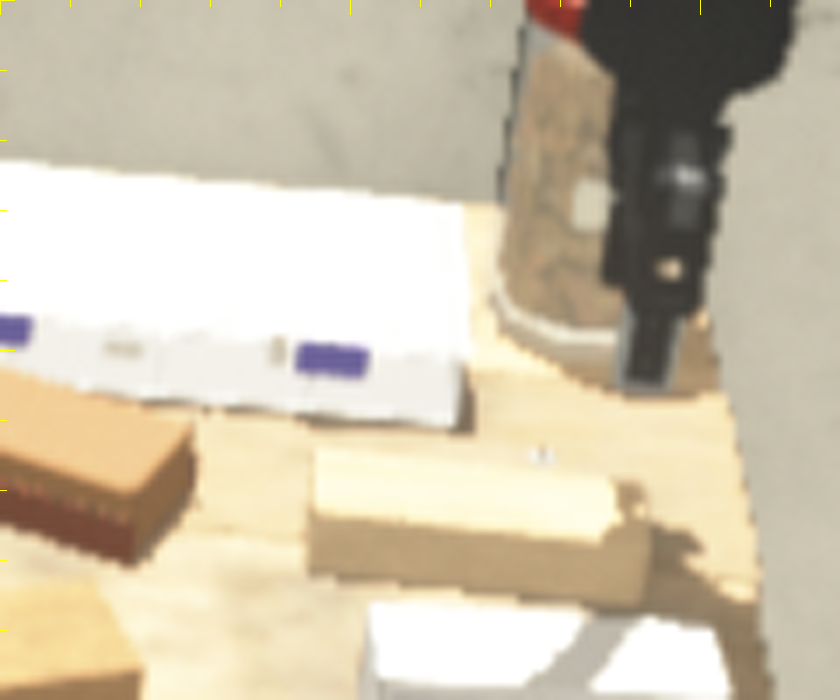

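The gripper is above the right end of the offcut (block corners near x 425–472, y 264–287). Descending and gripping next.

```bash
python3 -m jog '[[0,1,-30,0,70],[0,1,-60,0,70],[0,1,-80,0,70],[0,1,-94,0,70],[0,1,-94,0,70],[0,1,-94,0,30],[0,1,-94,0,30],[0,1,-94,0,30],[0,1,-94,0,30],[0,1,-94,0,30]]' 50
python3 - <<'E'
from h import *
st()
E
```

```text
time: 2.85
tool_pos: [0.5683, -0.3421, 0.034]
tcp_rot: [-1.208, 1.207, -1.213]
wrist_force: [0.4, 0.0, 5.7]
width: 0.517
t 2.85 pos [ 568.3 -342.1   34. ] down [ 0. -0. -1.] open_yaw -0.1 F [0.4 0.  5.7] T [ 0.    0.04 -0.  ] w 44.1 q [-0.58  0.45  1.8  -0.    0.89 -0.58]
```

```bash
python3 -m jog '[[0,0,10,0,30],[0,0,30,0,30],[0,0,50,0,30],[-14,45,60,0,30],[-28,95,60,0,30],[-42,145,60,0.5,30],[-56,195,60,1,30],[-70,245,60,1,30],[-84,285,60,1,30],[-84,300,60,1,30]]' 50
python3 - <<'E'
from h import *
st()
crop(bot.read_camera("top"),240,190,120,90,6,"a2.png")
E
```

```text
time: 4.1
tool_pos: [0.4822, -0.0396, 0.0933]
tcp_rot: [-1.217, 1.195, -1.196]
wrist_force: [0.6, 0.1, -0.9]
width: 0.514
t 4.10 pos [482.2 -39.6  93.3] down [ 0.  0. -1.] open_yaw 1.0 F [ 0.6  0.1 -0.9] T [-0.14  0.    0.03] w 43.9 q [-0.13  0.07  2.16  0.    0.91 -0.15]
```

View pics/a2.png

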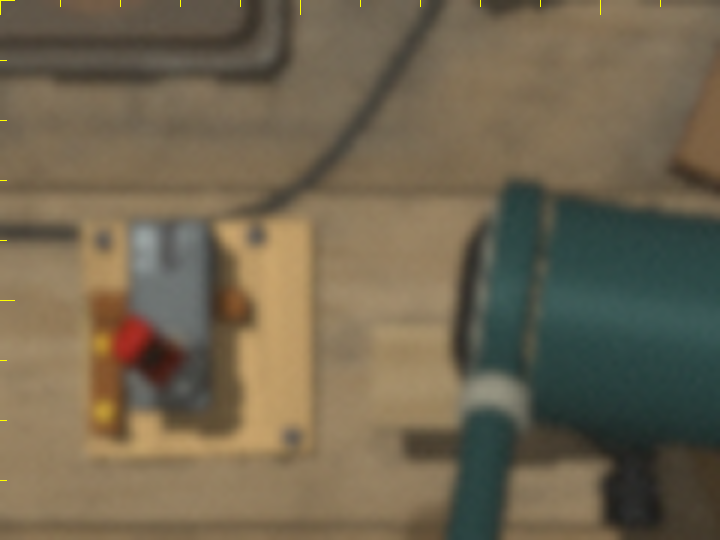

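Run:
```python
from h import *
c=bot.read_camera("top")
print(back(c,[[302.3,244.2],[302.3,261.7]],.089))
st()
crop(bot.read_camera("scene"),240,180,140,100,6,"a3.png")
```

```text
[[0.50151455 0.06607966 0.089     ]
 [0.45577716 0.06575465 0.089     ]]
t 4.20 pos [483.9 -40.5  93.5] down [ 0. -0. -1.] open_yaw 1.0 F [-0.1 -0.1 -0.9] T [-0.09  0.03 -0.06] w 44.2 q [-0.13  0.07  2.16 -0.    0.91 -0.15]
```

View pics/a3.png

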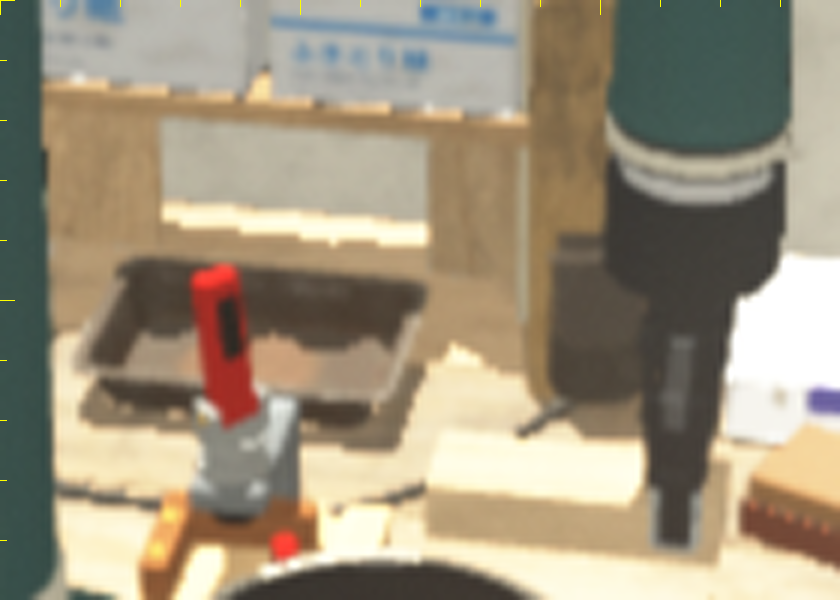

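Run:
```python
from h import *
from scipy.optimize import least_squares
T=bot.read_camera("top");S=bot.read_camera("scene")
f=lambda X:np.r_[(proj(T,[X])-[262.0,246.6])[0],(proj(S,[X])-[276,225.3])[0]]
r=least_squares(f,[.49,.16,.16]);print("tip",r.x,r.fun)
# offcut left end top corners
for a,b in (([302.3,244.2],[313,252]),([302.3,261.7],[311,262])):
    f=lambda X:np.r_[(proj(T,[X])-a)[0],(proj(S,[X])-b)[0]]
    r=least_squares(f,[.49,.1,.1]);print("corner",r.x,r.fun)
crop(S,265,215,60,75,8,"a4.png")
crop(S,300,235,80,50,10,"a5.png")
```

```text
tip [0.48963655 0.16375636 0.16786038] [-0.27406642  0.05182799  0.29177958  0.02071259]
corner [0.50129811 0.0671579  0.08973823] [-0.42455745  0.06178935  0.4390639   0.01831093]
corner [0.45587625 0.06574609 0.08686647] [ 0.03669096 -0.00542243 -0.03698248 -0.00159754]
```

View pics/a4.png

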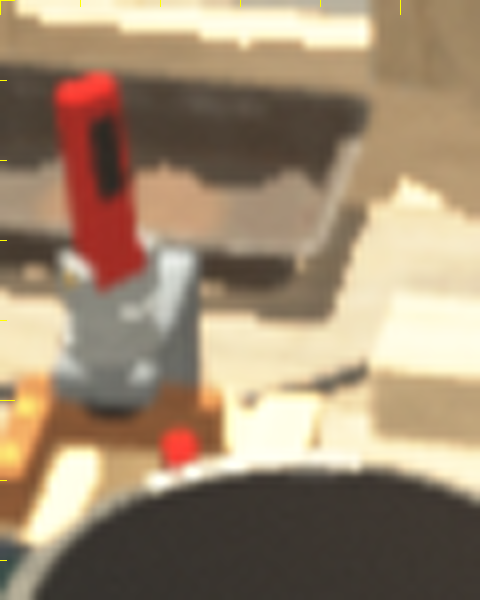

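View pics/a5.png

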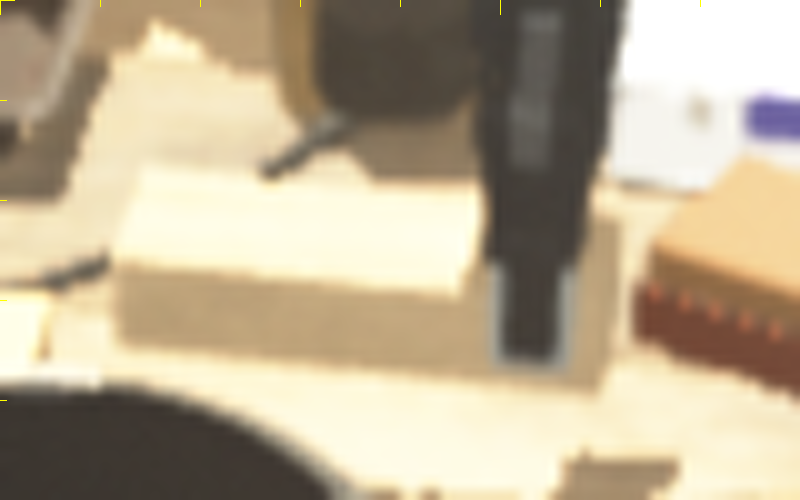

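Run:
```python
from h import *
crop(bot.read_camera("top"),295,235,40,32,20,"a6.png")
```

```text
(no output)
```

View pics/a6.png

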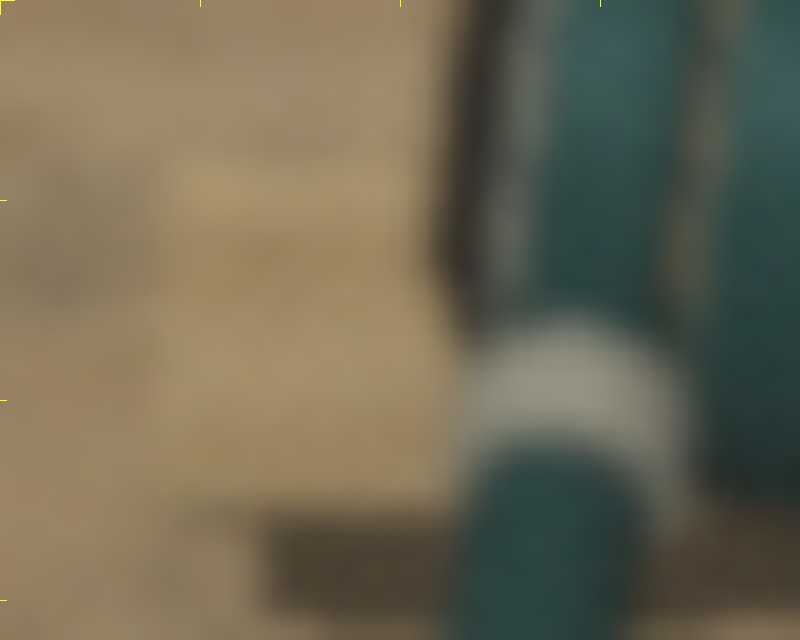

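Run:
```python
from h import *
S=bot.read_camera("scene")
def a(p,z,l):
    P=back(S,p,z); d=P[1]-P[0]; print(l,np.round(P,4).tolist(),"yaw",np.degrees(np.arctan2(d[0],-d[1])))
a([[312,261.2],[347,264.7]],.089,"front top")
a([[312,269],[360,273.8]],.059,"front bottom")
a([[314.2,251.6],[347.5,253.4]],.089,"back top")
# jig predicted overlay
J=[.485,.1566,np.radians(.96)]
C,s=np.cos(J[2]),np.sin(J[2]); j=lambda x,y,z:[J[0]+C*x-s*y,J[1]+s*x+C*y,z]
print(np.round(proj(S,[j(0,0,.078),j(-.02,.018,.072),j(-.02,-.018,.072),j(-.02,.018,.058),j(-.02,-.018,.058),j(.023,-.032,.034),j(.07,-.06,.012)]),1))
```

```text
front top [[0.4569, 0.0632, 0.089], [0.4564, -0.0287, 0.089]] yaw -0.2948191946355763
front bottom [[0.4654, 0.0646, 0.059], [0.4651, -0.063, 0.059]] yaw -0.1091364542493133
back top [[0.505, 0.0657, 0.089], [0.5118, -0.0234, 0.089]] yaw 4.383919926494319
[[279.5 255.8]
 [271.4 261. ]
 [284.6 262.2]
 [271.5 265.4]
 [284.8 266.6]
 [293.1 265.9]
 [306.  264.4]]
```

```bash
python3 -m jog '[[-1,0,-15,0,30],[-3,0,-30,0,30],[-3,0,-46,0,30],[-3,0,-46,0,30],[-3,20,-46,0,30],[-3,40,-46,0,30],[-3,60,-46,0,30],[-3,80,-46,0,30],[-3,95,-46,0,30],[-3,105,-46,0,30]]' 50
python3 - <<'E'
from h import *
st()
crop(bot.read_camera("top"),245,210,80,60,10,"b1.png")
S=bot.read_camera("scene");st()
crop(S,260,210,80,70,8,"b2.png")
E
```

```text
time: 5.7
tool_pos: [0.4803, 0.0644, 0.0464]
tcp_rot: [-1.217, 1.197, -1.197]
wrist_force: [0.5, 0.2, -0.6]
width: 0.513
t 5.70 pos [480.3  64.4  46.4] down [ 0. -0. -1.] open_yaw 1.0 F [ 0.5  0.2 -0.6] T [-0.02 -0.03  0.03] w 43.8 q [ 0.08  0.14  2.18 -0.    0.81  0.07]
t 5.80 pos [480.2  64.3  46.4] down [ 0.  0. -1.] open_yaw 1.0 F [ 0.3  0.3 -1.9] T [-0.09  0.   -0.02] w 44.0 q [0.08 0.14 2.18 0.   0.81 0.06]
```

View pics/b1.png

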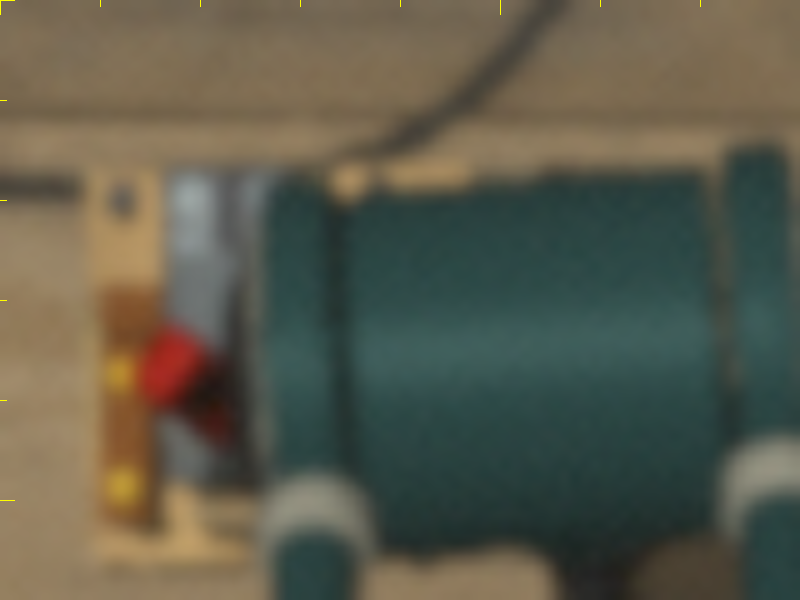

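View pics/b2.png

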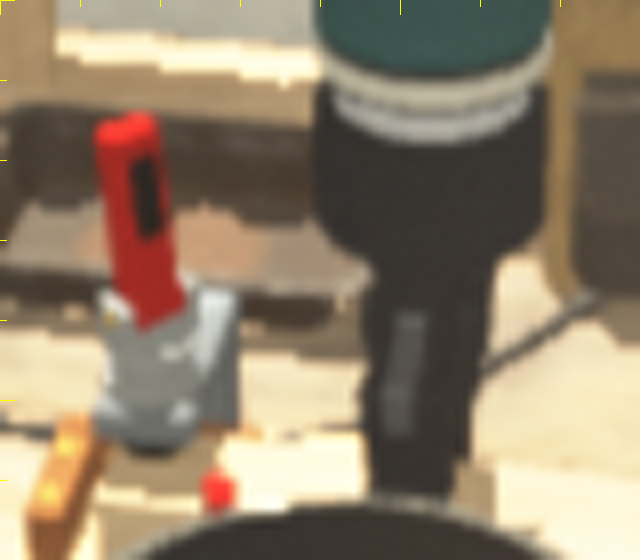

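```bash
python3 -m jog '[[0,3,0,0,30],[0,6,0,0,30],[0,8,0,0,30],[0,9,0,0,30],[0,10,0,0,30],[0,11,0,0,30],[0,12,0,0,30],[0,13,0,0,30],[0,13,0,0,30],[0,13,0,0,30]]' 40
python3 - <<'E'
from h import *
st()
E
```

```text
time: 7.05
tool_pos: [0.4802, 0.076, 0.0463]
tcp_rot: [-1.218, 1.197, -1.198]
wrist_force: [0.7, -5.6, -0.2]
width: 0.511
t 7.05 pos [480.2  76.   46.3] down [ 0. -0. -1.] open_yaw 0.9 F [ 0.7 -5.6 -0.2] T [-0.85 -0.08  0.07] w 43.6 q [ 0.11  0.15  2.18 -0.    0.82  0.09]
```

Contact with the end stop (Fy −5.6 N at y 76.0, where 76.6 was predicted). Now the fence.

```bash
python3 -m jog '[[1,-0.5,0,0,30],[2,-0.5,0,0,30],[3,-0.5,0,0,30],[3.5,-0.5,0,0,30],[4,-0.5,0,0,30],[4.5,-0.5,0,0,30],[5,-0.5,0,0,30],[5,-0.5,0,0,30],[5,-0.5,0,0,30],[5,-0.5,0,0,30]]' 40
python3 - <<'E'
from h import *
st()
E
```

```text
time: 8.3
tool_pos: [0.4851, 0.0761, 0.0463]
tcp_rot: [-1.217, 1.197, -1.198]
wrist_force: [-1.1, -3.5, -1.0]
width: 0.514
t 8.30 pos [485.1  76.1  46.3] down [ 0. -0. -1.] open_yaw 0.9 F [-1.1 -3.5 -1. ] T [-0.71  0.2   0.21] w 43.9 q [ 0.1   0.15  2.17 -0.    0.82  0.09]
```

```bash
python3 -m jog '[[0.5,0,0,0,30],[1,0,0,0,30],[1.5,0,0,0,30],[2,0,0,0,30],[2,0,0,0,30],[2,0,0,0,30],[2,0,0,0,30],[2,0,0,0,30],[2,0,0,0,30],[2,0,0,0,30]]' 40
python3 - <<'E'
from h import *
st()
E
```

```text
time: 9.55
tool_pos: [0.4871, 0.0761, 0.0463]
tcp_rot: [-1.217, 1.197, -1.197]
wrist_force: [-1.4, -4.3, -0.6]
width: 0.511
t 9.55 pos [487.1  76.1  46.3] down [ 0.  0. -1.] open_yaw 0.9 F [-1.4 -4.3 -0.6] T [-0.6   0.29  0.27] w 43.7 q [0.1  0.16 2.17 0.   0.82 0.09]
```

```bash
python3 -m jog '[[0,-1.5,0,0,30],[0,-1.5,0,0,30],[0.5,-1.5,0,0,30],[1,-1.5,0,0,30],[1.5,-1.5,0,0,30],[2,-1.5,0,0,30],[2.5,-1.5,0,0,30],[3,-1.5,0,0,30],[3,-1.5,0,0,30],[3,-1.5,0,0,30]]' 40
python3 - <<'E'
from h import *
st()
crop(bot.read_camera("top"),245,210,80,60,10,"b3.png")
crop(bot.read_camera("scene"),260,210,80,70,8,"b4.png")
E
```

```text
time: 10.8
tool_pos: [0.4877, 0.0748, 0.0458]
tcp_rot: [-1.221, 1.2, -1.194]
wrist_force: [-9.3, 2.9, 3.2]
width: 0.521
t 10.80 pos [487.7  74.8  45.8] down [-0.01 -0.   -1.  ] open_yaw 1.0 F [-9.3  2.9  3.2] T [0.42 1.33 0.83] w 44.5 q [0.1  0.16 2.16 0.   0.82 0.08]
```

View pics/b3.png

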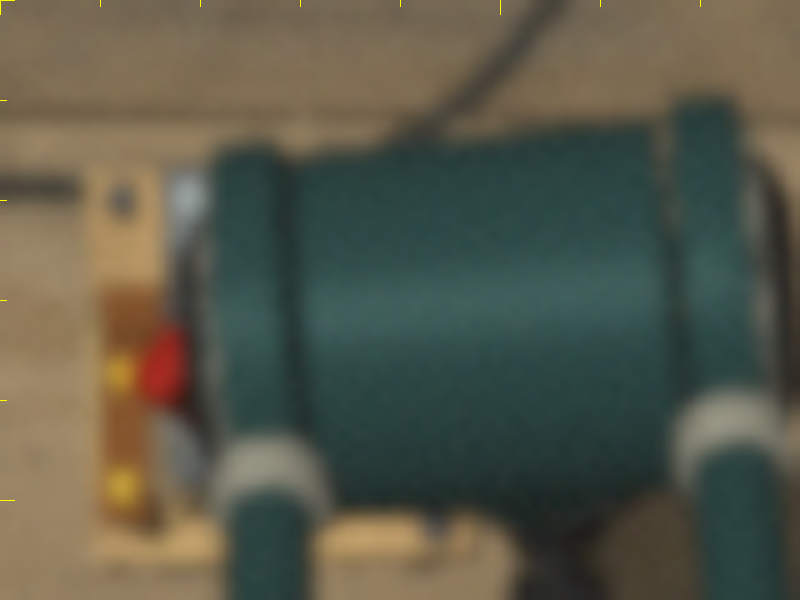

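View pics/b4.png

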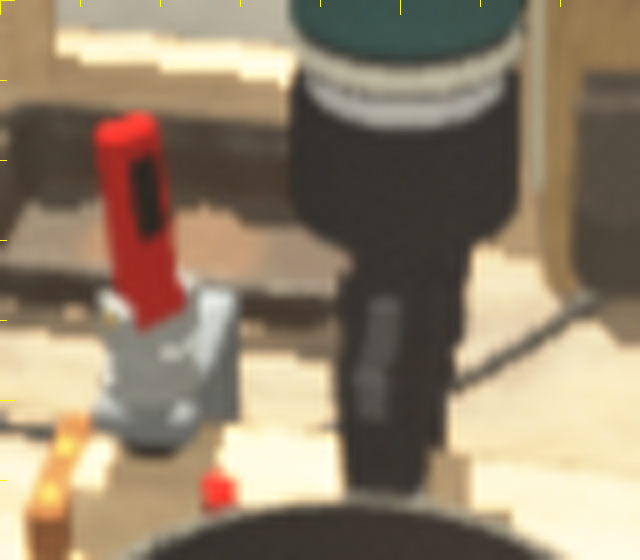

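```bash
python3 -m jog '[[-2,0,0,0,30],[-2,0,-0.5,0,30],[-2,0.5,-1,0,30],[-2,1,-1,0,30],[-2,1.5,-1,0,30],[-2,2,-1,0,30],[-2,2.5,-1,0,30],[-2,2.5,-1,0,30],[-2,2.5,-1,0,30],[-2,2.5,-1,0,30]]' 40
python3 - <<'E'
from h import *
st()
E
```

```text
time: 12.15
tool_pos: [0.4876, 0.0753, 0.0458]
tcp_rot: [-1.221, 1.196, -1.198]
wrist_force: [-7.4, -7.2, 7.2]
width: 0.514
t 12.15 pos [487.6  75.3  45.8] down [-0. -0. -1.] open_yaw 1.0 F [-7.4 -7.2  7.2] T [-1.02  1.04  0.68] w 43.9 q [ 0.1   0.16  2.16 -0.    0.82  0.09]
```

```bash
python3 -m jog '[[0,0,0,0,50],[0,0,0,0,60],[0,0,0,0,70],[0,0,0,0,75],[0,0,20,0,75],[0,0,50,0,75],[0,-30,90,0,75],[0,-70,140,0,75],[0,-110,180,0,75],[0,-130,190,0,75]]' 40
python3 - <<'E'
from h import *
st()
T=bot.read_camera("top")
crop(T,245,215,80,60,10,"c1.png")
S=bot.read_camera("scene")
crop(S,260,210,80,70,8,"c2.png")
np.savez("c.npz",T=T["pixels"],S=S["pixels"])
E
```

```text
time: 13.4
tool_pos: [0.4901, -0.0549, 0.2394]
tcp_rot: [-1.212, 1.192, -1.203]
wrist_force: [-0.4, -0.0, -0.7]
width: 0.883
t 13.40 pos [490.1 -54.9 239.4] down [ 0.01 -0.   -1.  ] open_yaw 0.8 F [-0.4 -0.  -0.7] T [ 0.01 -0.07  0.  ] w 75.4 q [-0.16 -0.08  2.01 -0.    1.2  -0.18]
```

View pics/c1.png

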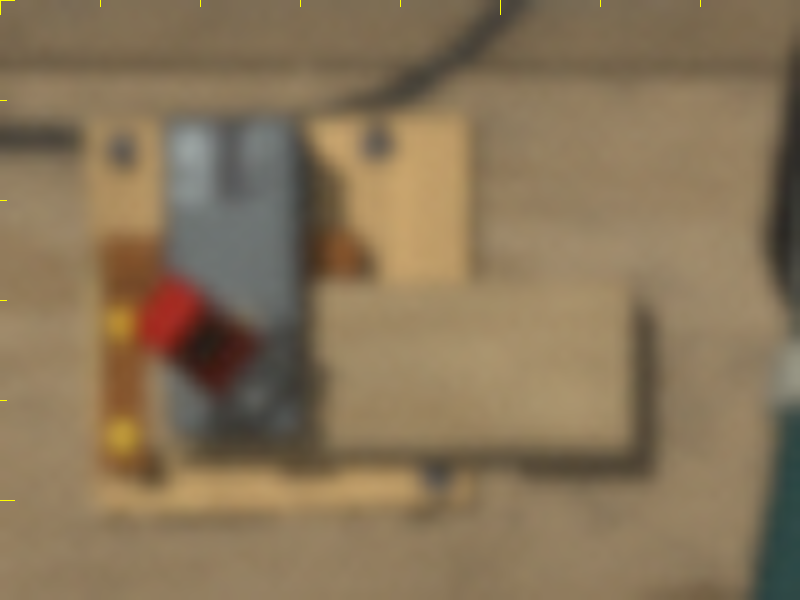

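View pics/c2.png

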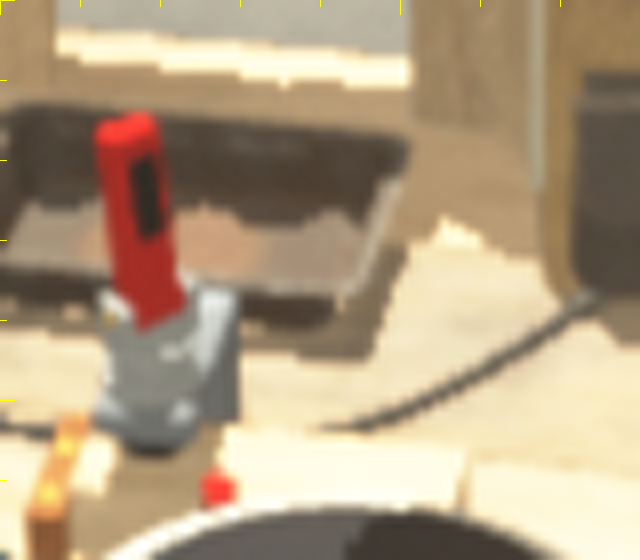

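Run:
```python
from h import *
T=bot.read_camera("top")
P=back(T,[[308.3,243.4],[308.3,260.2],[278,243.0],[278,260.2]],.042);print(P)
J=[.4855,.1566,np.radians(.96)]
C,s=np.cos(J[2]),np.sin(J[2]); j=lambda x,y,z:[J[0]+C*x-s*y,J[1]+s*x+C*y,z]
print(proj(T,[j(.0225,-.104,.042),j(-.0225,-.104,.042),j(.0225,-.03,.042),j(-.0225,-.03,.042)]))
```

```text
[[0.50693243 0.0518779  0.042     ]
 [0.46173549 0.05159221 0.042     ]
 [0.50768703 0.13347596 0.042     ]
 [0.46138103 0.13299988 0.042     ]]
[[307.89278389 242.35749335]
 [308.06674896 259.07779645]
 [280.41340267 242.70845567]
 [280.52707373 259.41998776]]
```

Run:
```python
from h import *
T=bot.read_camera("top")
acc=np.mean([bot.read_camera("top")["pixels"].astype(float) for _ in range(3)],0)
g=cv2.GaussianBlur(acc,(0,0),.8)
def hedge(u0,u1,v0,v1,ch,sgn,z,l):
    pts=[]
    for u in range(u0,u1+1):
        d=sgn*np.diff(g[v0:v1+1,u,ch]); k=int(np.argmax(d))
        if 0<k<len(d)-1:
            o=.5*(d[k-1]-d[k+1])/(d[k-1]-2*d[k]+d[k+1]); pts.append((u,v0+k+.5+o))
    P=back(T,pts,z)*1000
    for _ in range(3):
        a=np.polyfit(P[:,1],P[:,0],1); r=P[:,0]-np.polyval(a,P[:,1]); P=P[abs(r)<max(1,2*r.std())]
    print(l,len(P),"x at y=100: %.1f"%np.polyval(a,100),"yaw %.2f"%np.degrees(-np.arctan(a[0])),"sd %.2f"%r.std())
for ch in(0,1,2):
    hedge(293,306,239,247,ch,1,.042,"block back(off-bed)")
    hedge(278,306,256,264,ch,-1,.042,"block front")
    hedge(278,290,223,231,ch,1,.012,"bed back")
    hedge(257,285,261,270,ch,-1,.012,"bed front")
```

```text
block back(off-bed) 14 x at y=100: 508.2 yaw -1.22 sd 0.23
block front 27 x at y=100: 464.9 yaw -1.04 sd 0.31
bed back 9 x at y=100: 560.5 yaw 8.39 sd 0.21
bed front 29 x at y=100: 450.6 yaw 2.26 sd 0.44
block back(off-bed) 14 x at y=100: 508.3 yaw -2.35 sd 0.25
block front 28 x at y=100: 464.7 yaw -0.62 sd 0.36
bed back 9 x at y=100: 560.9 yaw 9.33 sd 0.25
bed front 29 x at y=100: 450.8 yaw 2.35 sd 0.43
block back(off-bed) 12 x at y=100: 508.1 yaw -3.88 sd 0.25
block front 29 x at y=100: 464.5 yaw 0.06 sd 0.33
bed back 10 x at y=100: 561.4 yaw 10.74 sd 0.27
bed front 29 x at y=100: 451.4 yaw 2.53 sd 0.47
```

Run:
```python
from h import *
T=bot.read_camera("top")
acc=np.mean([bot.read_camera("top")["pixels"].astype(float) for _ in range(3)],0)
g=cv2.GaussianBlur(acc,(0,0),.8)
def vedge(v0,v1,u0,u1,ch,sgn,z,l):
    pts=[]
    for v in range(v0,v1+1):
        d=sgn*np.diff(g[v,u0:u1+1,ch]); k=int(np.argmax(d))
        if 0<k<len(d)-1:
            o=.5*(d[k-1]-d[k+1])/(d[k-1]-2*d[k]+d[k+1]); pts.append((u0+k+.5+o,v))
    P=back(T,pts,z)*1000
    for _ in range(3):
        a=np.polyfit(P[:,0],P[:,1],1); r=P[:,1]-np.polyval(a,P[:,0]); P=P[abs(r)<max(1,2*r.std())]
    print(l,len(P),"y at x=485: %.1f"%np.polyval(a,485),"yaw %.2f"%np.degrees(np.arctan(a[0])),"sd %.2f"%r.std())
for ch in(0,2):
    vedge(236,262,250,258,ch,1,.012,"bed left")
    vedge(228,238,250,258,ch,1,.012,"bed left upper")
    vedge(228,241,288,295,ch,-1,.012,"bed right")
    vedge(228,240,271,279,ch,1,.072,"arm right")
    vedge(229,240,259,264,ch,-1,.072,"arm left")
    vedge(246,258,305,311,ch,-1,.042,"block end")
I=cv2.resize(acc[220:270,245:315].astype(np.uint8)[:,:,::-1],None,fx=11,fy=11,interpolation=cv2.INTER_LANCZOS4)
b=cv2.GaussianBlur(I,(0,0),12); I=cv2.addWeighted(I,2.5,b,-1.5,0); cv2.imwrite("pics/c3.png",I)
```

```text
bed left 17 y at x=485: 206.5 yaw -0.20 sd 0.99
bed left upper 10 y at x=485: 198.3 yaw 7.03 sd 0.47
bed right 14 y at x=485: 100.6 yaw -0.18 sd 0.14
arm right 7 y at x=485: 128.7 yaw 7.45 sd 0.92
arm left 12 y at x=485: 177.8 yaw -0.48 sd 0.26
block end 13 y at x=485: 54.1 yaw 0.70 sd 0.09
bed left 2 y at x=485: 209.3 yaw 1.31 sd 0.00
bed left upper 3 y at x=485: 206.0 yaw -0.41 sd 0.06
bed right 14 y at x=485: 101.8 yaw -0.46 sd 0.20
arm right 5 y at x=485: 127.1 yaw 7.61 sd 0.72Traceback (most recent call last):
  File "<stdin>", line 20, in <module>
  File "<stdin>", line 11, in vedge
  File "h.py", line 7, in back
    n=cv2.undistortPoints(np.array(uv,float).reshape(-1,1,2),K(c),np.array(c["dist"])).reshape(-1,2)
      ~~~~~~~~~~~~~~~~~~~^^^^^^^^^^^^^^^^^^^^^^^^^^^^^^^^^^^^^^^^^^^^^^^^^^^^^^^^^^^^^
cv2.error: OpenCV(4.12.0) /io/opencv/modules/calib3d/src/undistort.dispatch.cpp:347: error: (-215:Assertion failed) CV_IS_MAT(_src) && CV_IS_MAT(_dst) && (_src->rows == 1 || _src->cols == 1) && (_dst->rows == 1 || _dst->cols == 1) && _src->cols + _src->rows - 1 == _dst->rows + _dst->cols - 1 && (CV_MAT_TYPE(_src->type) == CV_32FC2 || CV_MAT_TYPE(_src->type) == CV_64FC2) && (CV_MAT_TYPE(_dst->type) == CV_32FC2 || CV_MAT_TYPE(_dst->type) == CV_64FC2) in function 'cvUndistortPointsInternal'
```

Image edges suggest the block turned slightly (yaw about −0.7° against about 1° for the jig). The arm was preloaded in x when it released. I'll regrip, re-square it, and relax the preload before letting go.

```bash
python3 -m jog '[[-3.5,60,-30,0.3,75],[-3.5,110,-60,0.3,75],[-3.5,130,-100,0.3,75],[-3.5,130,-150,0.3,75],[-3.5,130,-180,0.3,75],[-3.5,130,-189,0.3,75],[-3.5,130,-189,0.3,30],[-3.5,130,-189,0.3,30],[-3.5,130,-189,0.3,30],[-3.5,130,-189,0.3,30]]' 40
python3 - <<'E'
from h import *
st()
E
python3 -m jog '[[0,0,0,0,30],[0.3,0.3,0,0,30],[0.6,0.6,0,0,30],[0.9,0.9,0,0,30],[1.2,1.2,0,0,30],[1.5,1.5,0,0,30],[1.5,1.5,0,0,30],[1.5,1.5,0,0,30],[1.5,1.5,0,0,30],[1.5,1.5,0,0,30]]' 40
python3 - <<'E'
from h import *
st()
E
```

```text
time: 15.2
tool_pos: [0.4862, 0.0771, 0.0478]
tcp_rot: [-1.216, 1.191, -1.195]
wrist_force: [1.4, -1.8, 4.7]
width: 0.516
t 15.20 pos [486.2  77.1  47.8] down [ 0.  0. -1.] open_yaw 1.2 F [ 1.4 -1.8  4.7] T [-0.1  -0.17 -0.03] w 44.0 q [ 0.11  0.15  2.17 -0.    0.82  0.09]
time: 16.45
tool_pos: [0.4865, 0.0774, 0.0477]
tcp_rot: [-1.221, 1.191, -1.195]
wrist_force: [-2.9, -6.5, 11.3]
width: 0.517
t 16.45 pos [486.5  77.4  47.7] down [ 0. -0. -1.] open_yaw 1.3 F [-2.9 -6.5 11.3] T [-0.96  0.38  0.08] w 44.2 q [ 0.11  0.15  2.17 -0.    0.82  0.09]
```

```bash
python3 -m jog '[[0,0,0.5,0,30],[0.3,0,1,0,30],[0.6,0,1,0,30],[0.9,0,1,0,30],[1.2,0,1,0,30],[1.5,0,1,0,30],[1.5,0,1,0,30],[1.5,0,1,0,30],[1.5,0,1,0,30],[1.5,0,1,0,30]]' 40
python3 - <<'E'
from h import *
st()
E
```

```text
time: 17.7
tool_pos: [0.4867, 0.0774, 0.0478]
tcp_rot: [-1.223, 1.193, -1.193]
wrist_force: [-4.5, -5.9, 8.5]
width: 0.517
t 17.70 pos [486.7  77.4  47.8] down [-0. -0. -1.] open_yaw 1.3 F [-4.5 -5.9  8.5] T [-0.84  0.6   0.16] w 44.1 q [ 0.11  0.16  2.16 -0.    0.82  0.09]
```

```bash
python3 -m jog '[[-1,-0.6,0,-0.15,30],[-2,-1.3,0,-0.15,30],[-2.2,-1.3,0,-0.15,30],[-2.2,-1.3,0,-0.15,30],[-2.2,-1.3,0,-0.15,30],[-2.2,-1.3,0,-0.15,30],[-2.2,-1.3,0,-0.15,30],[-2.2,-1.3,0,-0.15,30],[-2.2,-1.3,0,-0.15,30],[-2.2,-1.3,0,-0.15,30]]' 20
python3 - <<'E'
from h import *
st()
E
```

```text
time: 18.95
tool_pos: [0.4861, 0.0773, 0.0478]
tcp_rot: [-1.217, 1.194, -1.196]
wrist_force: [0.2, -3.5, 6.2]
width: 0.518
t 18.95 pos [486.1  77.3  47.8] down [ 0. -0. -1.] open_yaw 1.1 F [ 0.2 -3.5  6.2] T [-0.3  -0.21  0.01] w 44.2 q [ 0.11  0.15  2.17 -0.    0.82  0.09]
```

```bash
python3 -m jog '[[0,0,0,0,48],[0,0,0,0,55],[0,0,0,0,70],[0,0,0,0,75],[0,0,25,0,75],[0,0,60,0,75],[0,-40,110,0,75],[0,-80,160,0,75],[0,-110,190,0,75],[0,-130,190,0,75]]'
python3 - <<'E'
from h import *
st()
acc=np.mean([bot.read_camera("top")["pixels"].astype(float) for _ in range(3)],0)
I=cv2.resize(acc[220:270,245:315].astype(np.uint8)[:,:,::-1],None,fx=11,fy=11,interpolation=cv2.INTER_LANCZOS4)
b=cv2.GaussianBlur(I,(0,0),12); I=cv2.addWeighted(I,2.2,b,-1.2,0); cv2.imwrite("pics/c4.png",I)
T=bot.read_camera("top"); g=cv2.GaussianBlur(acc,(0,0),.8)
def hedge(u0,u1,v0,v1,ch,sgn,z,l):
    pts=[]
    for u in range(u0,u1+1):
        d=sgn*np.diff(g[v0:v1+1,u,ch]); k=int(np.argmax(d))
        if 0<k<len(d)-1:
            o=.5*(d[k-1]-d[k+1])/(d[k-1]-2*d[k]+d[k+1]); pts.append((u,v0+k+.5+o))
    P=back(T,pts,z)*1000
    for _ in range(3):
        a=np.polyfit(P[:,1],P[:,0],1); r=P[:,0]-np.polyval(a,P[:,1]); P=P[abs(r)<max(1,2*r.std())]
    print(l,len(P),"x at y=100: %.1f"%np.polyval(a,100),"yaw %.2f"%np.degrees(-np.arctan(a[0])),"sd %.2f"%r.std())
for ch in(0,1,2):
    hedge(293,306,239,247,ch,1,.042,"block back(off-bed)")
    hedge(278,306,256,264,ch,-1,.042,"block front")
E
```

```text
time: 20.2
tool_pos: [0.4875, -0.0544, 0.2414]
tcp_rot: [-1.213, 1.19, -1.201]
wrist_force: [-0.5, 1.0, -0.3]
width: 0.877
t 20.20 pos [487.5 -54.4 241.4] down [ 0.01 -0.   -1.  ] open_yaw 1.0 F [-0.5  1.  -0.3] T [-0.03  0.01 -0.01] w 74.9 q [-0.16 -0.08  2.01 -0.    1.21 -0.18]
block back(off-bed) 14 x at y=100: 506.1 yaw -2.81 sd 0.36
block front 28 x at y=100: 463.5 yaw -1.38 sd 0.33
block back(off-bed) 14 x at y=100: 506.4 yaw -3.60 sd 0.38
block front 29 x at y=100: 463.4 yaw -1.12 sd 0.36
block back(off-bed) 14 x at y=100: 506.1 yaw -3.88 sd 0.72
block front 29 x at y=100: 463.3 yaw -0.60 sd 0.28
```

View pics/c4.png

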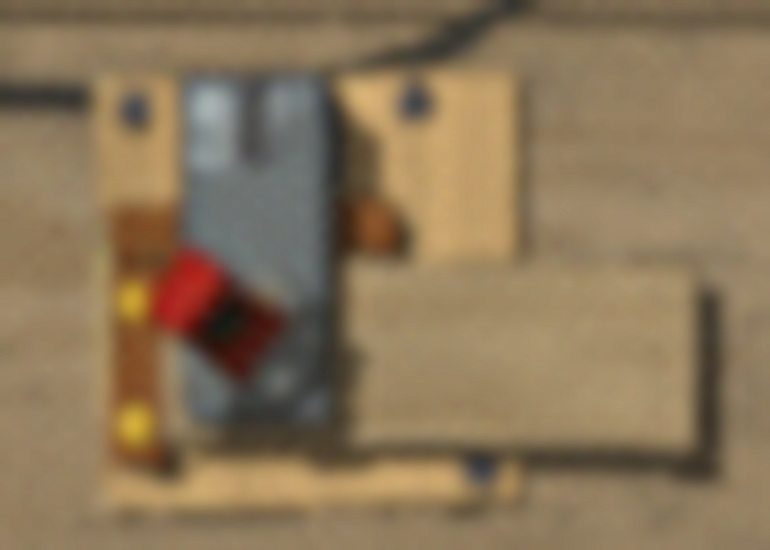

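```bash
python3 -m jog '[[0,60,-30,0,56],[0,110,-60,0,56],[0,130,-100,0,56],[0,130,-150,0,56],[0,130,-180,0,56],[0,130,-187,0,56],[0,130,-187,0,30],[0,130,-187,0,30],[0,130,-187,0,30],[0,130,-187,0,30]]' 40
python3 - <<'E'
from h import *
st()
E
python3 -m jog '[[0,0,1,0,30],[0,0,1.5,0,30],[0,-0.5,1.5,0,30],[0.5,-0.5,1.5,0,30],[1,-0.5,1.5,0,30],[1.5,-0.5,1.5,0,30],[1.5,-0.5,1.5,0,30],[1.5,-0.5,1.5,0,30],[1.5,-0.5,1.5,0,30],[1.5,-0.5,1.5,0,30]]' 40
python3 - <<'E'
from h import *
st()
E
```

```text
time: 21.65
tool_pos: [0.485, 0.0774, 0.0506]
tcp_rot: [-1.218, 1.196, -1.195]
wrist_force: [-3.5, 1.8, -1.4]
width: 0.521
t 21.65 pos [485.   77.4  50.6] down [-0.  0. -1.] open_yaw 1.1 F [-3.5  1.8 -1.4] T [0.14 0.66 0.44] w 44.5 q [0.11 0.15 2.17 0.   0.83 0.09]
time: 22.9
tool_pos: [0.4862, 0.0766, 0.0515]
tcp_rot: [-1.22, 1.196, -1.195]
wrist_force: [-5.6, 0.3, -1.8]
width: 0.516
t 22.90 pos [486.2  76.6  51.5] down [-0. -0. -1.] open_yaw 1.1 F [-5.6  0.3 -1.8] T [-0.03  0.95  0.56] w 44.0 q [ 0.11  0.15  2.16 -0.    0.83  0.09]
```

```bash
python3 -m jog '[[0,0,0,0.3,30],[0,0,0,0.6,30],[0.5,0,0,0.8,30],[1,0,0,0.8,30],[1.5,0,0,0.8,30],[2,0,0,0.8,30],[2,0,0,0.8,30],[2,0,0,0.8,30],[2,0,0,0.8,30],[2,0,0,0.8,30]]' 40
python3 - <<'E'
from h import *
st()
E
```

```text
time: 24.15
tool_pos: [0.4878, 0.0763, 0.0514]
tcp_rot: [-1.227, 1.186, -1.184]
wrist_force: [-6.9, -3.5, -1.0]
width: 0.517
t 24.15 pos [487.8  76.3  51.4] down [-0. -0. -1.] open_yaw 1.9 F [-6.9 -3.5 -1. ] T [-0.49  1.06  0.65] w 44.2 q [ 0.11  0.15  2.16 -0.    0.83  0.07]
```

```bash
python3 -m jog '[[0,0,0,0.3,30],[0,-0.5,0,0.6,30],[0.5,-0.5,0,0.9,30],[1,-0.5,0,1,30],[1.5,-0.5,0,1,30],[1.5,-0.5,0,1,30],[1.5,-0.5,0,1,30],[1.5,-0.5,0,1,30],[1.5,-0.5,0,1,30],[1.5,-0.5,0,1,30]]' 40
python3 - <<'E'
from h import *
st()
E
```

```text
time: 25.4
tool_pos: [0.4895, 0.0761, 0.0515]
tcp_rot: [-1.235, 1.173, -1.171]
wrist_force: [-6.0, -1.4, -1.3]
width: 0.517
t 25.40 pos [489.5  76.1  51.5] down [-0. -0. -1.] open_yaw 2.9 F [-6.  -1.4 -1.3] T [-0.36  1.07  0.54] w 44.1 q [ 0.1   0.15  2.16 -0.    0.83  0.05]
```

```bash
python3 -m jog '[[0,0.5,0,-0.3,30],[-0.5,0.7,0,-0.6,30],[-1,1,0,-0.8,30],[-1.2,1,0,-0.8,30],[-1.5,1,-0.5,-0.8,30],[-1.5,1,-1.2,-0.8,30],[-1.5,1,-1.2,-0.8,30],[-1.5,1,-1.2,-0.8,30],[-1.5,1,-1.2,-0.8,30],[-1.5,1,-1.2,-0.8,30]]' 20
python3 - <<'E'
from h import *
st()
E
```

```text
time: 26.65
tool_pos: [0.4881, 0.0769, 0.0504]
tcp_rot: [-1.228, 1.183, -1.182]
wrist_force: [-6.7, -2.1, 0.4]
width: 0.514
t 26.65 pos [488.1  76.9  50.4] down [-0. -0. -1.] open_yaw 2.1 F [-6.7 -2.1  0.4] T [-0.46  1.08  0.59] w 43.9 q [ 0.11  0.15  2.16 -0.    0.83  0.07]
```

```bash
python3 -m jog '[[-1.2,0,0,0,30],[-1.2,0,0,0,30],[-1.2,0,0,0,30],[-1.2,0,0,0,48],[-1.2,0,0,0,60],[-1.2,0,0,0,75],[-1.2,0,10,0,80],[-1.2,0,30,0,85],[-10,0,55,8,85],[-20,0,60,17,85]]' 20; python3 -m jog '[[-8,0,0,10,85],[-15,0,0,20,85],[-25,0,0,30,85],[-25,0,0,40,85],[-25,0,0,50,85],[-25,0,0,60,85],[-25,0,0,70,85],[-25,0,0,72,85],[-25,0,-20,72,85],[-25,0,-40,72,85]]'
python3 - <<'E'
from h import *
st()
crop(bot.read_camera("scene"),250,190,110,80,7,"d1.png")
E
```

```text
time: 27.9
tool_pos: [0.4708, 0.0776, 0.1135]
tcp_rot: [-1.347, 0.953, -0.96]
wrist_force: [-0.2, 0.7, -0.3]
width: 0.994
time: 29.15
tool_pos: [0.4447, 0.0774, 0.071]
tcp_rot: [-1.57, -0.014, 0.011]
wrist_force: [-0.4, 0.1, 0.4]
width: 0.997
t 29.15 pos [444.7  77.4  71. ] down [ 0.  0. -1.] open_yaw 90.9 F [-0.4  0.1  0.4] T [0.   0.01 0.  ] w 85.2 q [ 0.12  0.04  2.24  0.    0.86 -1.47]
```

View pics/d1.png

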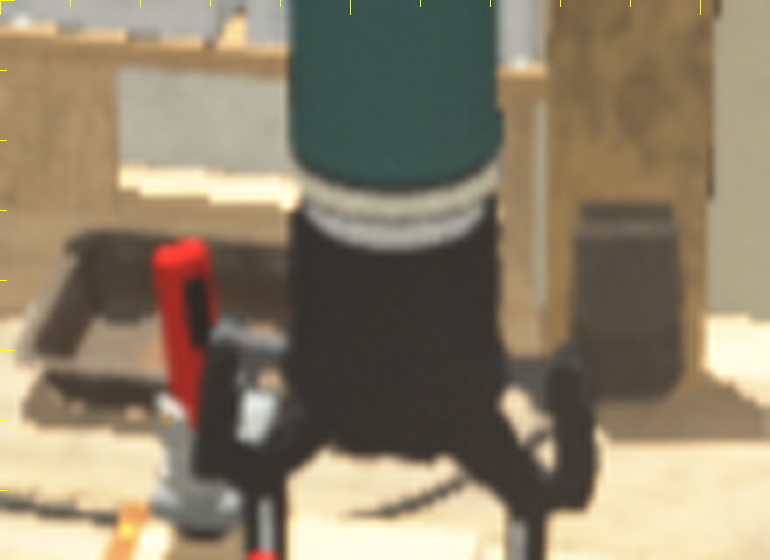

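```bash
python3 -m jog '[[0,0,-15,0,85],[0,0,-28,0,85],[3,0,-28,0,85],[5,0,-28,0,85],[6,0,-28,0,85],[7,0,-28,0,85],[8,0,-28,0,85],[8,0,-28,0,85],[8,0,-28,0,85],[8,0,-28,0,85]]'
python3 - <<'E'
from h import *
st()
E
```

```text
time: 30.45
tool_pos: [0.4518, 0.0773, 0.0425]
tcp_rot: [-1.571, -0.015, 0.015]
wrist_force: [-0.7, -0.0, -0.6]
width: 0.996
t 30.45 pos [451.8  77.3  42.5] down [-0. -0. -1.] open_yaw 91.1 F [-0.7 -0.  -0.6] T [ 0.   -0.01  0.02] w 85.0 q [ 0.12  0.1   2.24 -0.    0.8  -1.47]
```

```bash
python3 -m jog '[[1,0,0,0,85],[1.5,0,0,0,85],[2,0,0,0,85],[2.5,0,0,0,85],[3,0,0,0,85],[3.5,0,0,0,85],[4,0,0,0,85],[4,0,0,0,85],[4,0,0,0,85],[4,0,0,0,85]]'
python3 - <<'E'
from h import *
st()
crop(bot.read_camera("top"),245,215,80,60,10,"d2.png")
E
```

```text
time: 31.7
tool_pos: [0.4558, 0.0773, 0.0425]
tcp_rot: [-1.571, -0.015, 0.015]
wrist_force: [-0.7, -0.2, -0.6]
width: 0.999
t 31.70 pos [455.8  77.3  42.5] down [-0. -0. -1.] open_yaw 91.1 F [-0.7 -0.2 -0.6] T [-0.02  0.03  0.01] w 85.3 q [ 0.11  0.11  2.23 -0.    0.8  -1.48]
```

View pics/d2.png

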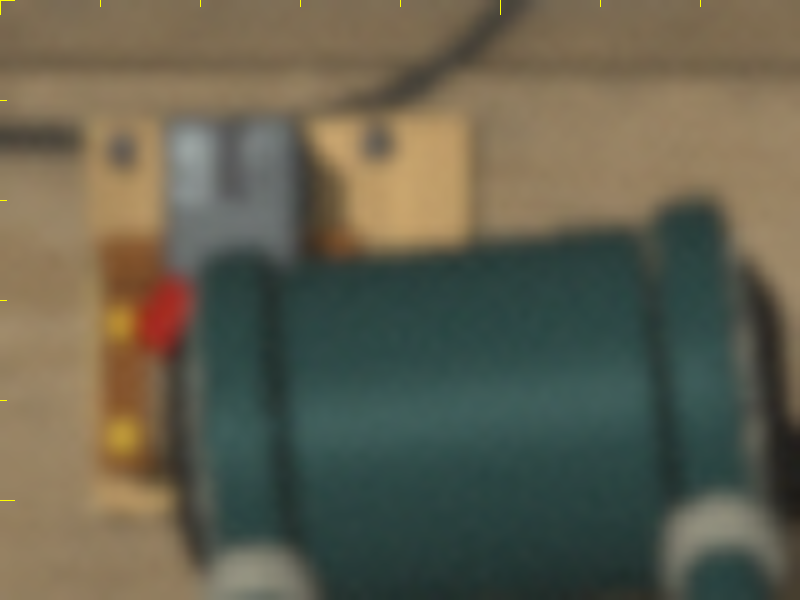

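```bash
python3 -m jog '[[0.5,0,0,0,85],[1,0,0,0,85],[1.5,0,0,0,85],[2,0,0,0,85],[2.5,0,0,0,85],[3,0,0,0,85],[3,0,0,0,85],[3,0,0,0,85],[3,0,0,0,85],[3,0,0,0,85]]'
python3 - <<'E'
from h import *
st()
E
```

```text
time: 33.0
tool_pos: [0.4563, 0.0773, 0.042]
tcp_rot: [-1.571, -0.011, 0.019]
wrist_force: [-8.2, 0.7, 6.3]
width: 0.994
t 33.00 pos [456.3  77.3  42. ] down [-0.01 -0.   -1.  ] open_yaw 91.1 F [-8.2  0.7  6.3] T [0.34 1.18 0.41] w 84.9 q [ 0.11  0.12  2.23  0.    0.8  -1.48]
```

```bash
python3 -m jog '[[-6,0,0,0,85],[-12,0,0,0,85],[-12,0,50,0,85],[-12,-10,110,-10,80],[-12,-10,170,-20,70],[-12,-10,190,-29,60],[-12,-10,190,-29,60],[-12,-10,190,-29,60],[-12,-10,190,-29,60],[-12,-10,190,-29,60]]'
python3 - <<'E'
from h import *
st()
T=bot.read_camera("top");crop(T,245,215,80,60,10,"e1.png")
crop(bot.read_camera("scene"),250,200,80,70,8,"e2.png")
E
```

```text
time: 34.25
tool_pos: [0.4461, 0.0673, 0.231]
tcp_rot: [-1.538, 0.384, -0.38]
wrist_force: [-1.0, 0.6, -0.8]
width: 0.707
t 34.25 pos [446.1  67.3 231. ] down [-0. -0. -1.] open_yaw 62.1 F [-1.   0.6 -0.8] T [0.02 0.06 0.02] w 60.4 q [ 0.09 -0.15  2.09 -0.    1.21 -0.99]
```

View pics/e1.png

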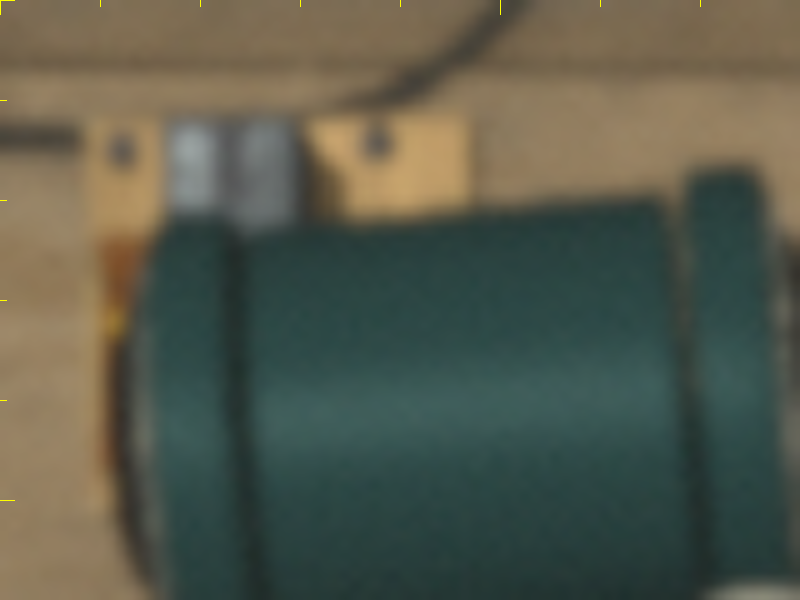

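View pics/e2.png

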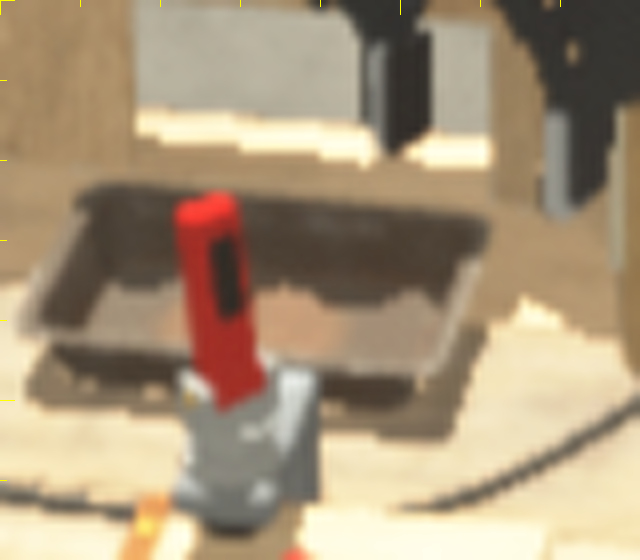

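```bash
python3 -m jog '[[20,45,0,0,60],[35,80,0,0,60],[40,89,0,0,60],[40,89,-20,0,60],[40,89,-45,0,60],[40,89,-65,0,60],[40,89,-75,0,60],[40,89,-75,0,5],[40,89,-75,0,5],[40,89,-75,0,5]]' 30; python3 -m jog '[[0,0,0,0,5],[0,0,0,0,5],[0,0,0,0,5],[0,0,0,0,5],[0,0,0,-4,5],[0,0,0,-8,5],[0,0,0,-8,5],[0,0,0,-8,5],[0,0,0,-8,5],[0,0,0,-8,5]]' 30;  python3 - <<'E'
from h import *
st()
crop(bot.read_camera("scene"),250,190,80,70,8,"f1.png")
E
```

```text
time: 35.6
tool_pos: [0.4889, 0.1587, 0.1598]
tcp_rot: [-1.53, 0.38, -0.386]
wrist_force: [0.4, 8.5, -0.5]
width: 0.148
time: 36.85
tool_pos: [0.4887, 0.1586, 0.1594]
tcp_rot: [-1.508, 0.489, -0.494]
wrist_force: [2.3, 7.9, 0.1]
width: 0.147
t 36.85 pos [488.7 158.6 159.4] down [ 0.  0. -1.] open_yaw 54.0 F [2.3 7.9 0.1] T [ 1.36 -0.35 -0.08] w 12.6 q [ 0.26  0.04  2.05  0.    1.05 -0.68]
```

View pics/f1.png

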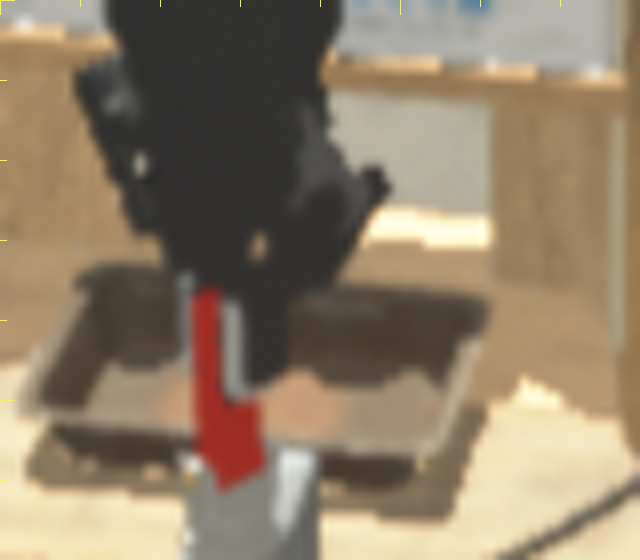

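```bash
python3 -m jog '[[0.5,1,0,0,5],[1,2,0,0,5],[1,2,0,-8,5],[1,2,-0.5,-16,5],[1,2,-1,-25,5],[1,2,-1.5,-34,5],[1,2,-2,-43,5],[1,2,-2.5,-52,5],[1,2,-2.8,-52,5],[1,2,-2.8,-52,5]]' 40;  python3 - <<'E'
from h import *
st()
E
```

```text
time: 38.15
tool_pos: [0.4875, 0.1584, 0.1564]
tcp_rot: [-1.227, 1.183, -1.182]
wrist_force: [-4.6, 1.9, 9.4]
width: 0.146
t 38.15 pos [487.5 158.4 156.4] down [-0.  0. -1.] open_yaw 2.1 F [-4.6  1.9  9.4] T [ 0.18  1.04 -0.08] w 12.5 q [0.27 0.04 2.05 0.   1.05 0.23]
```

```bash
python3 -m jog '[[-1,0,0.3,-8,5],[-1,0,0,-16,5],[-1,0,-0.5,-25,5],[-1,0,-1,-34,5],[-1,0,-1.5,-43,5],[-1,0,-2,-52,5],[-1,0,-2.5,-60,5],[-1,0,-2.7,-64,5],[-1,0,-2.8,-64,5],[-1,0,-2.8,-64,5]]' 40;  python3 - <<'E'
from h import *
st()
E
```

```text
time: 39.4
tool_pos: [0.4857, 0.1595, 0.1532]
tcp_rot: [-0.488, 1.952, -1.946]
wrist_force: [-5.3, 4.7, 8.7]
width: 0.149
t 39.40 pos [485.7 159.5 153.2] down [-0.  0. -1.] open_yaw -62.0 F [-5.3  4.7  8.7] T [ 1.12  1.31 -0.04] w 12.7 q [0.27 0.05 2.06 0.   1.04 1.35]
```

```bash
python3 -m jog '[[-0.5,0.5,0.3,-5,5],[-1,1,0.2,-10,5],[-1,1,0,-14,5],[-1,1,-0.2,-18,5],[-1,1,-0.4,-21,5],[-1,1,-0.5,-24,5],[-1,1,-0.6,-26,5],[-1,1,-0.6,-26,5],[-1,1,-0.6,-26,5],[-1,1,-0.6,-26,5]]' 40;  python3 - <<'E'
from h import *
st()
E
```

```text
time: 40.65
tool_pos: [0.4853, 0.1605, 0.152]
tcp_rot: [-0.04, 2.207, -2.201]
wrist_force: [-2.2, 6.1, 4.6]
width: 0.148
t 40.65 pos [485.3 160.5 152. ] down [-0.  0. -1.] open_yaw -88.0 F [-2.2  6.1  4.6] T [1.27 0.7  0.03] w 12.7 q [0.27 0.05 2.06 0.   1.04 1.8 ]
```

```bash
python3 -m jog '[[0,0,0,-1,5],[0,0.5,0,-2,5],[0,1,0,-3,5],[0,1,0,-4,5],[0,1,0,-4,5],[0,1,0,-4,5],[0,1,0,-4,5],[0,1,0,-4,5],[0,1,0,-4,5],[0,1,0,-4,5]]' 40;  python3 - <<'E'
from h import *
st()
T=bot.read_camera("top");crop(T,245,215,80,60,10,"g1.png")
crop(bot.read_camera("scene"),250,190,80,70,8,"g2.png")
E
```

```text
time: 41.9
tool_pos: [0.4855, 0.1607, 0.1519]
tcp_rot: [-0.035, -2.205, 2.204]
wrist_force: [-3.6, 4.8, 5.4]
width: 0.145
t 41.90 pos [485.5 160.7 151.9] down [-0.  0. -1.] open_yaw -91.9 F [-3.6  4.8  5.4] T [0.98 0.85 0.73] w 12.4 q [0.27 0.05 2.06 0.   1.04 1.87]
```

View pics/g2.png

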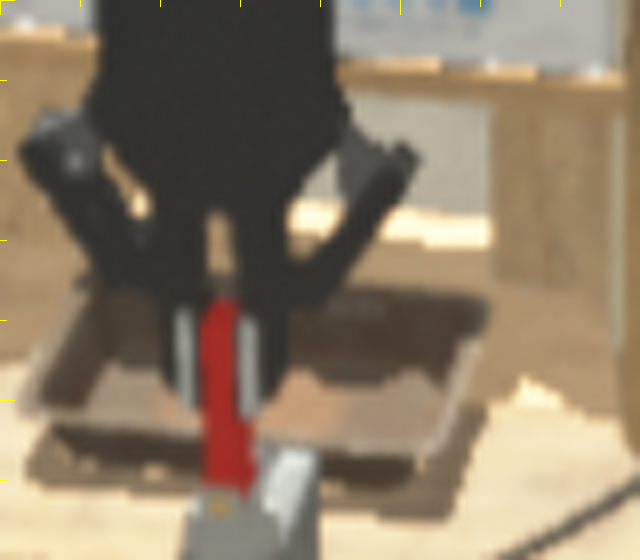

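The bolt reached its stop: the torque jumped from 0.03 to 0.73 N m at yaw −92°. The picture shows the lever upright between the pads. Next I'll release, rise, and go behind the lever (+y side) with the fingers shut.

```bash
python3 -m jog '[[0,0,0,1,30],[0,0,0,2,45],[0,0,0,2,45],[0,0,25,2,45],[0,0,55,2,45],[0,18,58,2,0],[0,36,58,2,0],[0,38,58,2,0],[0,38,40,2,0],[0,38,20,2,0]]' 40;  python3 - <<'E'
from h import *
st()
T=bot.read_camera("top");crop(T,245,215,80,60,10,"h1.png")
crop(bot.read_camera("scene"),240,190,90,75,8,"h2.png")
E
```

```text
time: 43.25
tool_pos: [0.4852, 0.198, 0.1692]
tcp_rot: [-0.003, 2.22, -2.222]
wrist_force: [-0.2, 0.1, -0.7]
width: 0.001
t 43.25 pos [485.2 198.  169.2] down [-0. -0. -1.] open_yaw -89.9 F [-0.2  0.1 -0.7] T [-0.04 -0.03 -0.01] w 0.1 q [ 0.34  0.05  2.02 -0.    1.08  1.91]
```

View pics/h2.png

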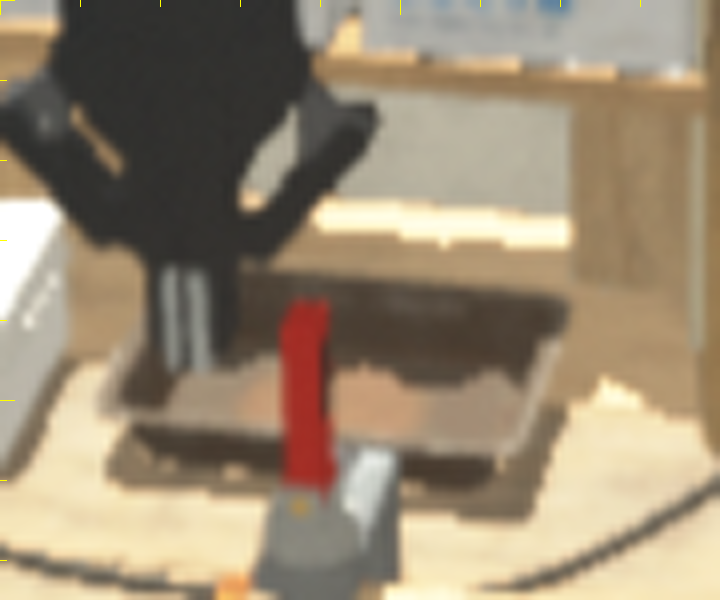

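View pics/h1.png

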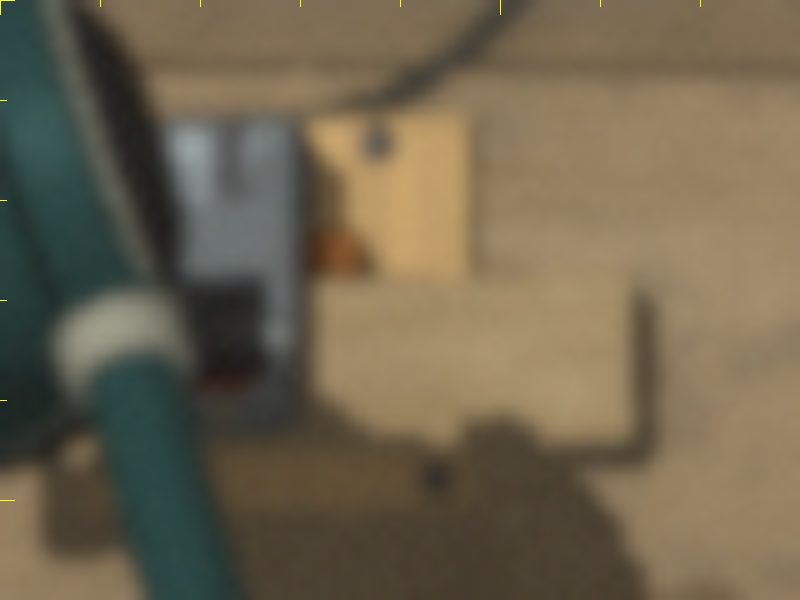

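```bash
python3 -m jog '[[0,-15,-1,0,0],[0,-22,-3,0,0],[0,-28,-3,0,0],[0,-34,-3,0,0],[0,-39,-4.5,0,0],[0,-44,-6,0,0],[0,-50,-9,0,0],[0,-55,-12,0,0],[0,-59,-16,0,0],[0,-59,-16,0,0]]' 40;  python3 - <<'E'
from h import *
st()
crop(bot.read_camera("scene"),240,190,90,75,8,"h3.png")
E
```

```text
time: 44.6
tool_pos: [0.4855, 0.1388, 0.1548]
tcp_rot: [0.002, -2.221, 2.222]
wrist_force: [1.5, -0.2, 0.2]
width: 0.0
t 44.60 pos [485.5 138.8 154.8] down [-0. -0. -1.] open_yaw -90.0 F [ 1.5 -0.2  0.2] T [ 0.03 -0.07  0.06] w 0.0 q [ 0.23  0.03  2.07 -0.    1.04  1.8 ]
```

View pics/h3.png

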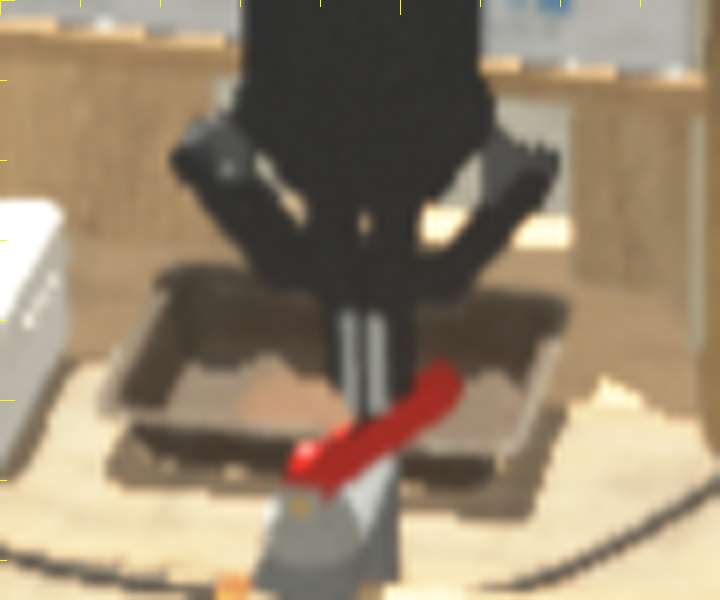

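The lever is folded about 60° and follows the fingers. Finishing the fold.

```bash
python3 -m jog '[[0,-4,-4,0,0],[0,-8,-9,0,0],[0,-11,-14,0,0],[0,-13,-19,0,0],[0,-14,-22,0,0],[0,-14,-24,0,0],[0,-14,-26,0,0],[0,-14,-27,0,0],[0,-14,-27,0,0],[0,-14,-27,0,0]]' 40;  python3 - <<'E'
from h import *
st()
crop(bot.read_camera("scene"),240,190,90,75,8,"h4.png")
E
```

```text
time: 45.9
tool_pos: [0.4866, 0.125, 0.1297]
tcp_rot: [-0.0, 2.219, -2.221]
wrist_force: [-3.1, -3.9, 8.4]
width: 0.0
t 45.90 pos [486.6 125.  129.7] down [ 0. -0. -1.] open_yaw -89.9 F [-3.1 -3.9  8.4] T [-0.6   0.26 -0.07] w 0.0 q [ 0.2   0.05  2.09 -0.    0.99  1.77]
```

View pics/h4.png

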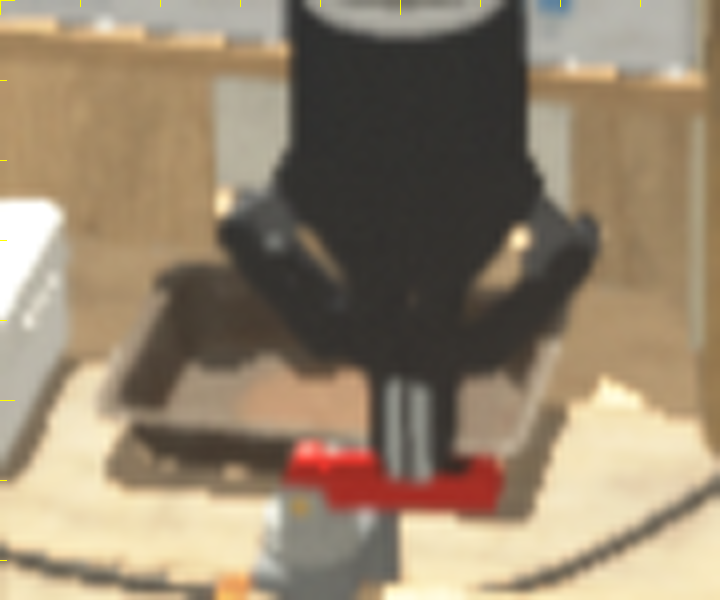

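```bash
python3 -m jog '[[0,0,10,0,0],[0,0,30,0,0],[0,0,70,0,0],[-20,-40,110,0,0],[-30,-95,120,0,0],[-30,-150,120,0,0],[-30,-205,120,0,0],[-30,-240,120,0,0],[-30,-240,120,0,0],[-30,-240,120,0,0]]' 40;  python3 - <<'E'
from h import *
st()
T=bot.read_camera("top");crop(T,245,215,80,60,10,"i1.png")
S=bot.read_camera("scene");crop(S,250,215,80,65,9,"i2.png")
cv2.imwrite("pics/i3.png",T["pixels"][:,:,::-1])
# end/fence check
J=[.4855,.1566,np.radians(.96)]
C,s=np.cos(J[2]),np.sin(J[2]); j=lambda x,y,z:[J[0]+C*x-s*y,J[1]+s*x+C*y,z]
print(np.round(proj(T,[j(.0225,-.104,.042),j(-.0225,-.104,.042),j(0,-.064,.100)]),1)); print(np.round(proj(S,[j(-.01,-.064,.096),j(-.0,0,.096)]),1))
E
```

```text
time: 47.2
tool_pos: [0.4558, -0.1142, 0.2482]
tcp_rot: [-0.001, 2.222, -2.22]
wrist_force: [-0.5, 0.4, -0.3]
width: -0.003
t 47.20 pos [ 455.8 -114.2  248.2] down [-0.  0. -1.] open_yaw -90.0 F [-0.5  0.4 -0.3] T [ 0.01 -0.06 -0.02] w -0.3 q [-0.3  -0.13  2.03  0.    1.23  1.27]
[[307.9 242.4]
 [308.1 259.1]
 [291.9 249.6]]
[[302.4 253.9]
 [279.4 249.9]]
```

View pics/i1.png

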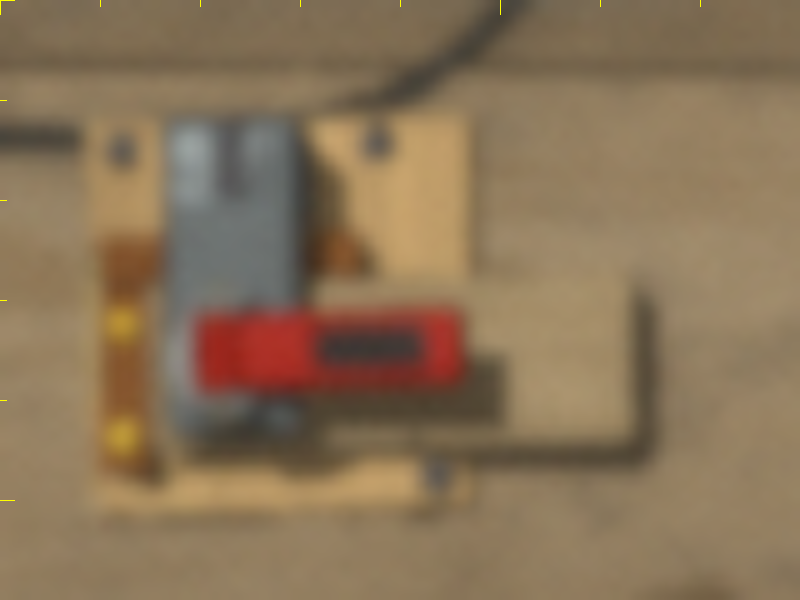

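View pics/i2.png

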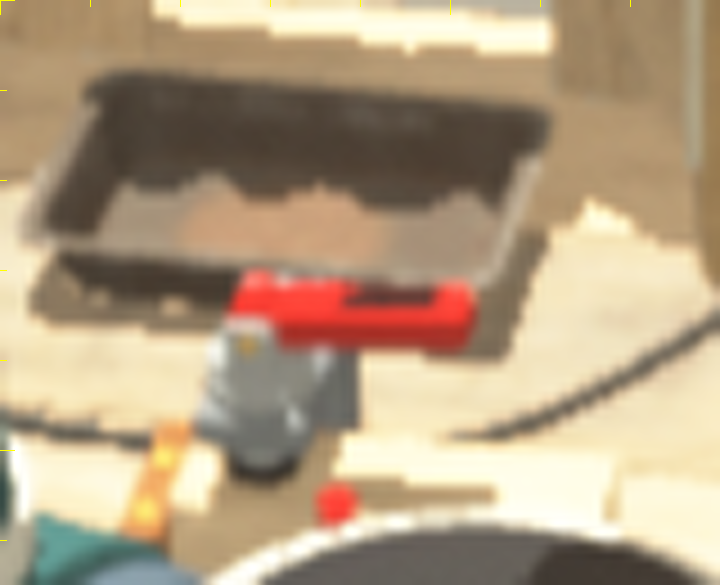

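View pics/i3.png

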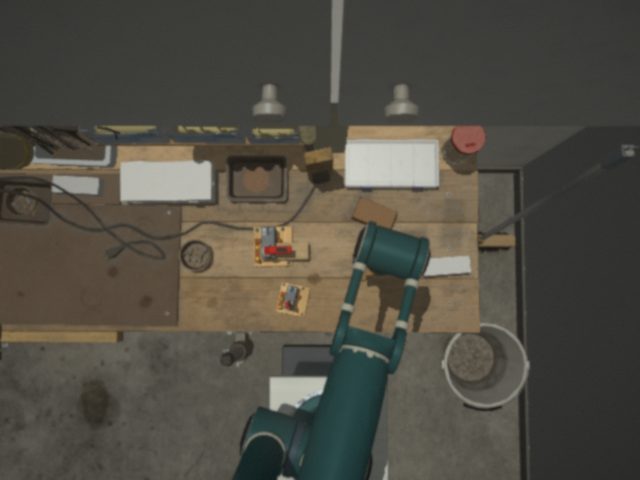

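Run:
```python
from h import *
st(); print(bot.finish_job())
```

```text
t 47.30 pos [ 455.8 -113.7  248.3] down [-0.  0. -1.] open_yaw -89.9 F [-0.5 -0.8  0.5] T [ 0.07  0.01 -0.  ] w -0.1 q [-0.3  -0.13  2.03  0.    1.23  1.27]
the job is handed in; nothing more can be done
None
```

I clamped the long offcut in the larger jig and handed the job in at 47.3 s, with the gripper holding nothing and clear of the jig. I slid the offcut in under the arm to the stop and fence and screwed the bolt in. Then I folded the lever flat and backed the arm off.

- **Fence and stop:** I felt contact with the end stop (about 6 to 7 N). The first release may have turned the offcut slightly, so I regripped it and squared it up again. A last push near the fence's entry-side end met firm contact (8 N) with almost no movement. In the final top view its edges lie within about 0.5 px (about 1 mm) of the predicted home position. The end inside the jig is hidden under the arm, so I did not see it touching the stop.
- **Angle:** My camera edge fits disagreed by 1 to 3° on the angles of the offcut and the jig. I relied on contact forces for the squaring, so a gap of about 1 mm at one end can't be ruled out.
- **Bolt:** The turning torque jumped from about 0 to 0.73 N m at the expected angle, which is the stop. The lever was still upright then.
- **Lever:** It met its stop at 8.4 N, at about the height expected with the bolt fully in. It lies flat along the work in both pictures and stayed there after I let go.
- **Other things:** Nothing else on the bench appears to have moved. The arm covered the darker short offcut in the last top view, so I could not check that one.

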